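# Turn the wares once round before the camera and box them

### The arm

A 7-joint arm with a two-finger parallel gripper is mounted at the origin on the work surface. World frame = base frame: x ahead of the robot, y to its left, z up, the work surface at z = 0. Lengths are in m, angles in rad, forces in N, time in s.
With the tool pointing down it reaches from about 0.4 to 0.75 m from the base axis. Payload 19.5 kg.
Tool frame: the origin (TCP) lies midway between the tips of the shut fingers; the grasp point (between the pads) lies 19 mm behind it (bot.hold_point_z is the z of the grasp point in the tool frame, in m); z points along the fingers, x is the direction in which the jaws open and shut, and the axes are right-handed (so a half turn about z gives the same grasp; the last joint's range is limited). The gripper opens to 85 mm and grips with 20 to 120 N. Pads are 22 mm wide; open, the fingers measure 114 mm over their backs; the gripper's body (76 mm by 85 mm) begins 54 mm behind the grasp point. The pads swing forward as they close: fully open they stand 13 mm farther back than shut.
Start: joints at [1.236, 0.707, -0.028, 1.485, 0.022, 0.951, -0.075], TCP at [0.166, -0.551, 0.231] pointing down, gripper open.
Joint ranges: [-2.71, 2.71], [-0.32, 2.16], [-1.57, 1.52], [0, 2.45], [-1.46, 4.6], [0, 2.02], [-2.83, 2.83]. Speed limits (rad/s): [1.89, 1.89, 2.57, 2.57, 3.01, 3.01, 3.01].

### API

Orientations are given as a 3x3 rotation matrix whose columns are the frame's x, y, z axes.
In Python, from workcell import bot, cams, workorder gives the robot as it stands.
- The arm moves only by the tool step_arm, never from a script. Its argument "steps" is one flat list of numbers, 7 for each row, row after row: the opening in per cent of the stroke, from 0 (shut) to 100 (fully open), then the shift along the tool's x, y, z in m, then the turn, a rotation vector about the tool's x, y, z in rad. A call has 1 to 10 rows; each row is the pose to reach, as a shift and turn from the pose commanded when the call began, along the tool's axes at that moment; what a row does not reach only later rows make up. A row lasts 1/12 s, in which the tool goes at most 41.7 mm and 7.16 degrees, less where a joint would pass 70% of its speed; a pose out of reach is approached as far as the arm can. A call with a gripper value outside its range is refused whole. The fingers move at their own pace and stop on an object; "force" is the grip in N (left out, the last holds). Time passes only in rows, so rows that repeat a pose let the fingers close. It gives the time, the measured TCP pose, the force and the opening at its end, in the units of the state.
- bot.sense(): the state, without advancing time (a new reading comes with each control period).
- cams.get_image(name): name is "scene" or "top" or "wrist"; returns a dict with "img" (400x640x3 uint8, red, green, blue), "range_z" (400x640 float32, m along the optical axis (not along the pixel's ray), 0 where there is no reading), "fx", "fy", "cx", "cy" (pixels), "dist_coeffs" ([k1, k2, p1, p2, k3] as OpenCV has them; the pictures are not rectified), "pose" (4x4, takes a point from camera to world coordinates). Camera axes: x right, y down, z forward; pixel columns grow to the right and rows downward; lengths in m; the calibration is good to about 2 mm. A picture is of the moment at which its call begins.
- workorder.sign_off(): hands the job in, once; it reports no verdict.
Trained networks look in the newest picture that a camera, given by its name, has taken for a name from the list of things; names that differ only in an ending like _2 or _b are one class to them, and where a whole thing is asked for, a point or a joint stands for the part that bears it (a point fixed in the world has none). Each returns a list of dicts, best first, with "score" (0 to 1); they miss things now and then, are a little off and sometimes report something else, mostly with a low value. They report only what shows in the picture. A call takes as long as a camera call. They do not tell look-alikes from the thing itself.
- cams.regions_of(camera, label): "pixels" (400x640 bool, what is visible of it) and "bbox" ([centre column, centre row, width, height] in pixels, round what is visible of it).
- cams.spot_point(camera, label): "at" ([column, row] in pixels: a listed point, or the origin of a listed thing).
The state is a dict: "clock": time; "joint_pos": joint angles; "dq": joint speeds; "joint_torque": joint torques, N m; "tcp_pos": TCP position; "tool_rot": TCP orientation; "ft_force": force on the tool from outside, world axes, zero at the start; "ft_torque": the same for the moment, N m; "finger_gap": opening from 0.0 (shut) to 1.0 (fully open).
Only numpy, scipy, OpenCV 4.12 (cv2) and the standard library are available. Lean on these libraries where they do the work, as an engineer would, in place of code of your own. Each camera call takes 0.05 s, during which the arm holds its last target. There are 200 camera calls.

### The job

Wind the photo turntable clockwise back to its stop, with the handle at the pointer, and stand each of the small wares that are on the desk upright and centred on its own narrow post. With all of them standing there, wind the table one full turn anticlockwise to its other stop so the camera sees every side, then stand all the wares upright on the floor of the grey storage box and shut its flap. Leave the glass paperweight where it is and do not knock over the tape roll.

Things in the scene. Friction and masses are not known exactly. Their poses are not given: they have to be found in the camera images.
- base: Fixed round black base of the turntable, 200 mm across, 22 mm high; origin at the centre of its underside on the desk, which lies on the turning axis (z up). An aluminium pointer bar with a white dot, 12 mm high, lies flat and sticks out from under the disc along the base's own -x, its end 160 mm from the axis. Position and yaw vary.
- disc (a joint): Angle of the turntable disc, rad: 0 at the clockwise stop (handle directly over the pointer), growing anticlockwise as seen from above, to 6.30 (a full turn) at the other stop. At the start it stands 0.4 to 1.1 rad anticlockwise of the clockwise stop. It has light friction (about 0.06 N m) and stays where left. The white disc is 270 mm across and 16 mm thick, its top 40 mm above the desk.
- handle (a point): Grip point of the turntable's winding handle, on the handle's axis 82 mm above the desk and 108 mm from the turning axis. The handle is an upright wooden sleeve 20 mm across that spins freely on a steel pin; it reaches from 52 to 102 mm above the desk, so it can be held from above and carried round in a circle without turning the hand.
- post0 (a point): Centre of the flat top of a narrow aluminium post on the disc, a quarter turn anticlockwise of the handle: 26 mm across, its top 52 mm above the desk (12 mm above the disc), 58 mm from the turning axis; turns with the disc. Any ware may stand on any post, one to a post.
- post1 (a point): Centre of the flat top of a narrow aluminium post on the disc, opposite the handle: 26 mm across, its top 52 mm above the desk (12 mm above the disc), 58 mm from the turning axis; turns with the disc. Any ware may stand on any post, one to a post.
- post2 (a point): Centre of the flat top of a narrow aluminium post on the disc, a quarter turn clockwise of the handle: 26 mm across, its top 52 mm above the desk (12 mm above the disc), 58 mm from the turning axis; turns with the disc. Any ware may stand on any post, one to a post.
- dome: Loose ware (may be absent): white ceramic pot 50 mm across and 31 mm high, straight sides to 20 mm up, then a domed top. Origin at the centre of its flat underside, z up when upright. About 90 g.
- stepped: Loose ware (may be absent): terracotta pot 46 mm across to 22 mm up, with a narrower 26 mm neck to 30 mm. Origin at the centre of its flat underside, z up when upright. About 90 g.
- drum: Loose ware (may be absent): plain round marble drum 54 mm across and 25 mm high. Origin at the centre of its flat underside, z up when upright. About 90 g.
- oblong: Loose ware (may be absent): oblong wooden trinket box, 60 mm along its x, 42 mm along its y, 27 mm high (straight sides to 22 mm). Origin at the centre of its flat underside, z up when upright. About 80 g.
- crate: Fixed grey plastic storage box, 170 mm along its x by 220 mm along its y, 65 mm high, walls and floor about 4 mm thick (floor top about 4 mm up). Origin at the centre of its underside; its front faces its own -x, the flap is hinged on its far (+x) rim. Position and yaw vary.
- flap (a joint): Angle of the box's grey flap lid, rad: 0 shut, growing as it opens. It starts standing open, leaning back a little at 1.65 to 1.85 (end of travel 1.9), and falls shut by itself once pushed forward below about 1.5. The flap is a flat 4 mm panel as large as the box's top (about 170 mm from hinge to free edge).
- flap_hinge (a point): Middle of the flap's hinge line, at the far top rim of the box (the line runs along the box's y).
- flap_handle (a point): Knob on the outer face of the flap, in the middle near its free edge; it stands out about 35 mm, backwards when the flap is open, upwards when shut.
- paperweight: Bystander: glass paperweight 76 mm across, 53 mm high, loose; must stay where it is. Origin at the centre of its underside.
- tape: Bystander: roll of black tape 96 mm across lying on an upright steel spindle with a 110 mm square steel foot, 87 mm high, loose; must not be knocked over. Origin at the centre of its underside.
Mind the look-alikes: they are no part of the job. Of the things that look like the drum, take the one that is farthest to the robot's left at the start. Several things have the shape of the oblong; the one meant has the colours described above.

How it is judged:
On the way, in this order (a step that is already met when the one before it is completed fails the run):
1. the table is at its clockwise stop and every ware present stands on a post (value of joint disc below 0.08 rad and ((distance between dome and post0 below 0.012 m and angle between dome's own z axis and vertical below 0.15 rad) or (distance between dome and post1 below 0.012 m and angle between dome's own z axis and vertical below 0.15 rad) or (distance between dome and post2 below 0.012 m and angle between dome's own z axis and vertical below 0.15 rad)) and ((distance between stepped and post0 below 0.012 m and angle between stepped's own z axis and vertical below 0.15 rad) or (distance between stepped and post1 below 0.012 m and angle between stepped's own z axis and vertical below 0.15 rad) or (distance between stepped and post2 below 0.012 m and angle between stepped's own z axis and vertical below 0.15 rad)) and ((distance between drum and post0 below 0.012 m and angle between drum's own z axis and vertical below 0.15 rad) or (distance between drum and post1 below 0.012 m and angle between drum's own z axis and vertical below 0.15 rad) or (distance between drum and post2 below 0.012 m and angle between drum's own z axis and vertical below 0.15 rad)) and ((distance between oblong and post0 below 0.012 m and angle between oblong's own z axis and vertical below 0.15 rad) or (distance between oblong and post1 below 0.012 m and angle between oblong's own z axis and vertical below 0.15 rad) or (distance between oblong and post2 below 0.012 m and angle between oblong's own z axis and vertical below 0.15 rad))), for 0.2 s.
2. the table has been wound a full turn to the other stop, every ware standing on a post (value of joint disc above 6.2 rad and ((distance between dome and post0 below 0.012 m and angle between dome's own z axis and vertical below 0.15 rad) or (distance between dome and post1 below 0.012 m and angle between dome's own z axis and vertical below 0.15 rad) or (distance between dome and post2 below 0.012 m and angle between dome's own z axis and vertical below 0.15 rad)) and ((distance between stepped and post0 below 0.012 m and angle between stepped's own z axis and vertical below 0.15 rad) or (distance between stepped and post1 below 0.012 m and angle between stepped's own z axis and vertical below 0.15 rad) or (distance between stepped and post2 below 0.012 m and angle between stepped's own z axis and vertical below 0.15 rad)) and ((distance between drum and post0 below 0.012 m and angle between drum's own z axis and vertical below 0.15 rad) or (distance between drum and post1 below 0.012 m and angle between drum's own z axis and vertical below 0.15 rad) or (distance between drum and post2 below 0.012 m and angle between drum's own z axis and vertical below 0.15 rad)) and ((distance between oblong and post0 below 0.012 m and angle between oblong's own z axis and vertical below 0.15 rad) or (distance between oblong and post1 below 0.012 m and angle between oblong's own z axis and vertical below 0.15 rad) or (distance between oblong and post2 below 0.012 m and angle between oblong's own z axis and vertical below 0.15 rad))), for 0.2 s.
At the end, for the whole second after the job is handed in: Every ware present stands upright (within 0.2 rad) and at rest on the floor inside the storage box, and the flap is shut (under 0.06 rad) (x of dome in the frame of crate between -0.083 and 0.083 m and y of dome in the frame of crate between -0.106 and 0.106 m and z of each of dome, stepped, drum, oblong in the frame of crate below 0.014 m and angle between each of dome, stepped, drum, oblong's own z axis and vertical below 0.2 rad and linear speed of each of dome, stepped, drum, oblong below 0.03 m/s and x of stepped in the frame of crate between -0.083 and 0.083 m and y of stepped in the frame of crate between -0.106 and 0.106 m and x of drum in the frame of crate between -0.083 and 0.083 m and y of drum in the frame of crate between -0.106 and 0.106 m and x of oblong in the frame of crate between -0.083 and 0.083 m and y of oblong in the frame of crate between -0.106 and 0.106 m and value of joint flap below 0.06 rad); the robot touches nothing.
It fails at once if the glass paperweight is shifted more than 5 cm (distance of paperweight from where it was at the start of the episode above 0.05 m).
It fails at once if the tape roll is knocked over (angle between tape's own z axis and vertical above 0.5 rad).
Of dome, stepped, drum, oblong only 2 to 3 are there at a start; the rules pass over those that are not, and their reading is None.
At some moment in a run one of dome, stepped, drum, oblong may be knocked a few centimetres aside while the robot is not near it.
It also fails if it takes over 210 s, if anything falls off the work surface, if the arm or the gripper's body presses on something with over 40 N, if the wrist force passes 120 N, or if a joint passes its speed limit or range.

## Working session

There is one attempt and no reset: what is moved stays moved. The work goes in short steps, Python scripts to look and compute and a tool call to move; the robot and the scene stay as the last step left them, time stands still between calls to the robot, and variables do not carry over. Pictures are saved under pics/ and viewed, about 12 in all and at most 16, crops included, and the job is handed in when it is done.

Besides the shell and the picture viewer there is one more tool, called after "Call:" by a JSON object that holds its "name" and its "arguments", one argument or row to a line. step_arm: Moves the arm, as the interface text tells. Its arguments: {"type":"object","properties":{"steps":{"type":"array"},"force":{"type":"number"}},"required":["steps"]}

```bash
mkdir -p pics; ls; cat > h.py <<'E'
import numpy as np, cv2
from workcell import bot, cams, workorder
def K(d): return np.array([[d['fx'],0,d['cx']],[0,d['fy'],d['cy']],[0,0,1.]])
def ray(d,uv):
    p=cv2.undistortPoints(np.array(uv,float).reshape(-1,1,2),K(d),np.array(d['dist_coeffs'],float)).reshape(-1,2)
    return np.c_[p,np.ones(len(p))]
def world(d,uv):  # by depth
    uv=np.array(uv,float).reshape(-1,2); z=d['range_z'][uv[:,1].astype(int),uv[:,0].astype(int)]
    return (ray(d,uv)*z[:,None])@d['pose'][:3,:3].T+d['pose'][:3,3]
def atz(d,uv,z):  # intersect plane z
    r=ray(d,uv)@d['pose'][:3,:3].T; o=d['pose'][:3,3]
    return o+r*((z-o[2])/r[:,2])[:,None]
def proj(d,P):
    R=d['pose'][:3,:3].T; t=-R@d['pose'][:3,3]
    return cv2.projectPoints(np.array(P,float).reshape(-1,3),cv2.Rodrigues(R)[0],t,K(d),np.array(d['dist_coeffs'],float))[0].reshape(-1,2)
def cloud(d,m):
    v,u=np.nonzero(m&(d['range_z']>0)); return world(d,np.c_[u,v])
def save(d,n): cv2.imwrite('pics/'+n,d['img'][:,:,::-1])
E
python3 - <<'E'
from h import *
s=bot.sense();print(s['clock'],s['tcp_pos'],bot.hold_point_z); print(np.round(s['tool_rot'],3))
a=cams.get_image('top');b=cams.get_image('scene')
save(a,'top0.png');save(b,'scene0.png')
for n,d in(('top',a),('scene',b)):
  print(n,np.round(d['pose'],3).tolist())
for l in ['base','disc','dome','stepped','drum','oblong','crate','flap','paperweight','tape']:
  for r in cams.regions_of('top',l):
    c=cloud(a,r['pixels']); print(l,round(r['score'],2),np.round(r['bbox']),np.round(np.median(c,0),3),np.round(np.ptp(c,axis=0),3) if len(c) else '')
for l in ['handle','post0','post1','post2','flap_hinge','flap_handle']:
  for r in cams.spot_point('top',l): print(l,round(r['score'],2),np.round(r['at']),np.round(world(a,r['at']),3))
E
```

```text
pics
0.0 [ 0.16592361 -0.55027869  0.23084798] -0.0187
[[ 0.289 -0.957 -0.   ]
 [-0.957 -0.289  0.001]
 [-0.001  0.    -1.   ]]
top [[-0.027, -0.983, 0.179, 0.356], [-0.999, 0.033, 0.034, -0.087], [-0.039, -0.178, -0.983, 1.092], [0.0, 0.0, 0.0, 1.0]]
scene [[-0.616, 0.545, -0.569, 1.13], [0.788, 0.438, -0.433, 0.405], [0.014, -0.715, -0.699, 0.844], [0.0, 0.0, 0.0, 1.0]]
base 0.73 [301. 197.  89.  98.] [ 0.56  -0.01   0.041] [0.277 0.268 0.108]
disc 0.92 [302. 195.  93.  92.] [ 0.561 -0.009  0.041] [0.282 0.275 0.11 ]
dome 0.32 [172. 178.  97.  47.] [0.589 0.302 0.161] [0.147 0.302 0.234]
stepped 0.15 [173. 179. 103.  46.] [0.589 0.301 0.161] [0.152 0.344 0.233]
drum 0.86 [438. 189.  24.  17.] [ 0.568 -0.395  0.025] [0.051 0.049 0.016]
drum 0.74 [473. 196.  21.  17.] [ 0.541 -0.49   0.025] [0.051 0.05  0.024]
drum 0.57 [468. 168.  16.  18.] [ 0.632 -0.494  0.024] [0.059 0.062 0.031]
oblong 0.77 [396. 293.  17.  22.] [ 0.288 -0.257  0.027] [0.062 0.047 0.029]
oblong 0.65 [391. 250.  23.  26.] [ 0.402 -0.256  0.027] [0.067 0.062 0.034]
oblong 0.5 [176. 210. 104. 105.] [0.524 0.322 0.0
[... 471 characters left out ...]
 0.093]
tape 0.54 [300. 194.  94.  91.] [ 0.561 -0.009  0.041] [0.282 0.28  0.111]
handle 0.58 [339. 201.] [[ 0.532 -0.114  0.1  ]]
post0 0.86 [280. 186.] [[0.587 0.046 0.054]]
post0 0.81 [294. 215.] [[0.505 0.009 0.049]]
post0 0.6 [305. 176.] [[ 0.617 -0.023  0.05 ]]
post1 0.86 [280. 186.] [[0.587 0.046 0.054]]
post1 0.81 [294. 215.] [[0.505 0.009 0.049]]
post1 0.6 [305. 176.] [[ 0.617 -0.023  0.05 ]]
post2 0.86 [280. 186.] [[0.587 0.046 0.054]]
post2 0.81 [294. 215.] [[0.505 0.009 0.049]]
post2 0.6 [305. 176.] [[ 0.617 -0.023  0.05 ]]
flap_hinge 0.57 [184. 200.] [[ 0.569  0.342 -0.002]]
flap_handle 0.66 [170. 160.] [[0.634 0.303 0.197]]
flap_handle 0.61 [338. 201.] [[ 0.532 -0.112  0.1  ]]
```

```bash
python3 - <<'E'
import cv2
t=cv2.imread('pics/top0.png'); s=cv2.imread('pics/scene0.png')
cv2.imwrite('pics/tc.png',cv2.resize(t[100:320,110:510],None,fx=2,fy=2,interpolation=cv2.INTER_CUBIC))
E
```

```text
(no output)
```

View pics/tc.png

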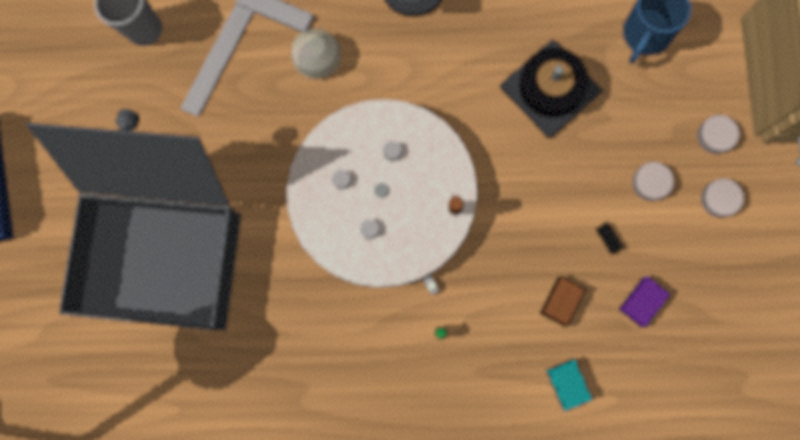

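View pics/scene0.png

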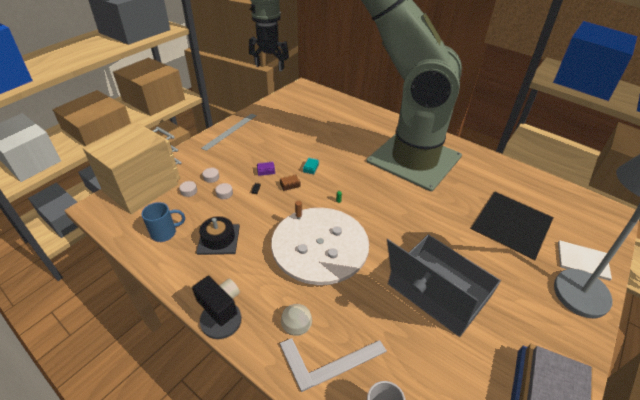

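The top view (crop is 2x, offset 110,100) shows these things:
- **Turntable:** it is centred at about px (301,195). The handle is at (338,202), and the pointer end shows at (326,242).
- **Drum-like things:** px (438,189), (470,166) and (472,198). The farthest to the robot's left (+y) is (438,189), at y≈-0.395.
- **Oblong-shaped things:** brown (391,250), purple (432,250) and teal (396,293). Brown is the wooden one.
- **Dome and stepped:** neither is visible.

Next I'll confirm with an enlarged crop and refine the geometry.

```bash
cat >> h.py <<'E'
def zrot(a): return np.array([[np.cos(a),-np.sin(a),0],[np.sin(a),np.cos(a),0],[0,0,1]])
def goal(p,yaw=None,p0=None,yaw0=None):
    """tool-down move: prints shift & turn (tool axes) from commanded pose to p with tool-x heading yaw (mod pi)"""
    s=bot.sense(); R=s['tool_rot']; p0=s['tcp_pos'] if p0 is None else np.array(p0)
    y0=np.arctan2(R[1,0],R[0,0]) if yaw0 is None else yaw0
    Rt=np.column_stack([[np.cos(y0),np.sin(y0),0],[np.sin(y0),-np.cos(y0),0],[0,0,-1]])
    d=Rt.T@(np.array(p)-p0); w=0 if yaw is None else (yaw-y0+np.pi/2)%np.pi-np.pi/2
    print('shift',np.round(d,4),'turn z',round(-w,3),'newyaw',round(y0+w,3))
    return np.array(p),y0+w
E
python3 - <<'E'
from h import *
a=cams.get_image('top'); img=a['img']
big=cv2.resize(img[140:320,370:490],None,fx=3.3,fy=3.3,interpolation=cv2.INTER_CUBIC)
full=cv2.resize(img,None,fx=.6,fy=.6)
out=np.zeros((594,790,3),np.uint8); out[:big.shape[0],:396]=big[:594]; out[:full.shape[0],400:784]=full
cv2.imwrite('pics/conf.png',out[:,:,::-1])
# disc: top plane points, circle fit
v,u=np.mgrid[0:400,0:640]; W=world(a,np.c_[u.ravel(),v.ravel()]).reshape(400,640,3)
m=(abs(W[:,:,2]-.04)<.006)&(np.hypot(W[:,:,0]-.56,W[:,:,1]+.01)<.16)&(img.min(2)>90)
cnt=max(cv2.findContours(m.astype(np.uint8),0,1)[0],key=cv2.contourArea).reshape(-1,2)
P=atz(a,cnt,.04)[:,:2]
from scipy.optimize import least_squares
r=least_squares(lambda q:np.hypot(*(P-q[:2]).T)-q[2],[.56,-.01,.135],loss='soft_l1',f_scale=.002);print('disc fit',r.x)
for nm,z in(('handle',.082),('post0',.052)):
  for k in cams.spot_point('top',nm):
    p=atz(a,[k['at']],z)[0]; d=p[:2]-r.x[:2]; print(nm,np.round(k['score'],2),np.round(p,4),np.hypot(*d).round(4),np.degrees(np.arctan2(d[1],d[0])).round(1))
m=(W[:,:,2]>.07)&(np.hypot(W[:,:,0]-r.x[0],W[:,:,1]-r.x[1])<.13); c=W[m]; c=c[c[:,2]>.095]; print('handle top',c.mean(0),len(c))
p=atz(a,[[326,242.5]],.012)[0];d=p[:2]-r.x[:2];print('pointer',p,np.hypot(*d),np.degrees(np.arctan2(d[1],d[0])))
for l,z in(('drum',.025),('oblong',.027)):
  for k in cams.regions_of('top',l)[:3]:
    mm=k['pixels']&(abs(W[:,:,2]-z)<.006); vv,uu=np.nonzero(mm); Q=atz(a,np.c_[uu,vv],z)[:,:2].astype(np.float32)
    if len(Q)>20: print(l,k['score'],np.round(k['bbox']),'med',np.round(Q.mean(0),4),cv2.minAreaRect(Q), img[mm].mean(0).round())
m=(W[:,:,0]>.35)&(W[:,:,0]<.75)&(W[:,:,1]>.15)&(W[:,:,1]<.5)&(W[:,:,2]<.075)&(W[:,:,2]>.058)
print('rim',cv2.minAreaRect(W[m][:,:2].astype(np.float32)))
f=cams.regions_of('top','flap')[0]['pixels'];c=W[f&(W[:,:,2]>.09)];print('flap plane',np.linalg.svd(c-c.mean(0),full_matrices=False)[2][2],c.mean(0),c.max(0),c.min(0))
E
```

```text
disc fit [ 0.56404161 -0.00811486  0.1330151 ]
handle 0.8 [ 0.5342 -0.1183  0.082 ] 0.1141 -105.2
post0 0.83 [0.5049 0.0137 0.052 ] 0.0631 159.8
post0 0.64 [0.5761 0.0474 0.052 ] 0.0568 77.7
post0 0.59 [ 0.6122 -0.0233  0.052 ] 0.0505 -17.5
handle top [ 0.53256648 -0.11091785  0.10188659] 47
pointer [ 0.42961289 -0.07644411  0.012     ] 0.1507977651789363 -153.0560612551705
drum 0.86 [472. 200.  22.  19.] med [ 0.5413 -0.4909] ((0.5415457487106323, -0.48962274193763733), (0.04814295098185539, 0.052150823175907135), 84.11026000976562) [178. 162. 156.]
drum 0.72 [438. 188.  24.  17.] med [ 0.5688 -0.3956] ((0.5689927339553833, -0.39549288153648376), (0.04829966276884079, 0.05008716508746147), 85.43363952636719) [178. 162. 156.]
drum 0.51 [469. 169.  21.  15.] med [ 0.6331 -0.4955] ((0.6333566904067993, -0.49478814005851746), (0.052462369203567505, 0.05051280930638313), 88.07178497314453) [174. 158. 152.]
oblong 0.93 [433. 252.  24.  25.] med [ 0.3985 -0.3701] ((0.39760392904281616, -0.3689219057559967), (0.04151463881134987, 0.06008060649037361), 50.26881408691406) [ 98.  46. 123.]
oblong 0.72 [395. 292.  22.  25.] med [ 0.2878 -0.2597] ((0.28806769847869873, -0.2600459158420563), (0.05968363210558891, 0.0411616750061512), 21.08095359802246) [ 38. 134. 130.]
oblong 0.64 [391. 251.  25.  22.] med [ 0.4023 -0.2574] ((0.4024483561515808, -0.25703197717666626), (0.041436560451984406, 0.05914345011115074), 60.14120864868164) [118.  74.  44.]
rim ((0.4743102490901947, 0.3204837441444397), (0.22228878736495972, 0.17493730783462524), 83.31614685058594)
flap plane [-0.98009148  0.19597766 -0.0318346 ] [0.59047111 0.30166981 0.17087263] [0.64679231 0.41639572 1.09244452] [ 0.35626893 -0.08695929  0.09006317]
```

View pics/conf.png

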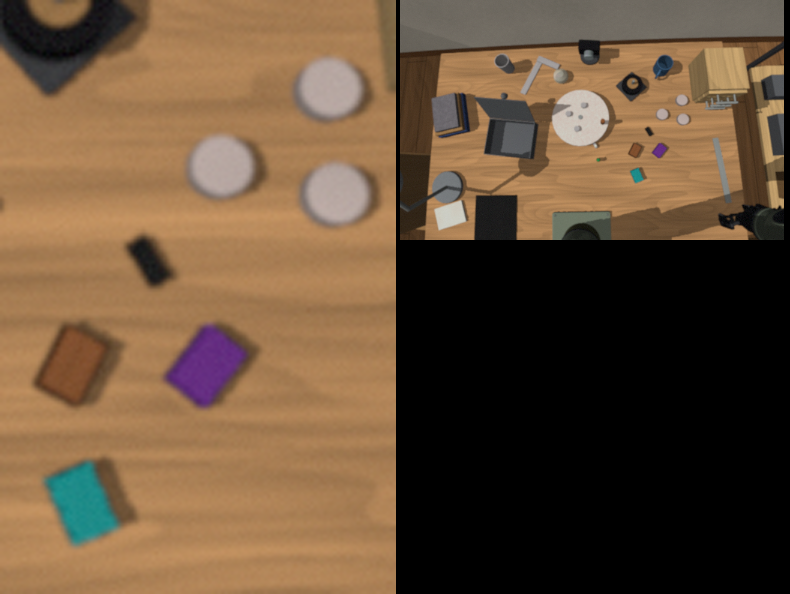

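Confirmed: only the drum (the leftmost, px (438,189)) and the brown oblong (391,250) are present. I'll move above the handle first.

```bash
python3 - <<'E'
from h import *
goal([.5325,-.111,.2],-.69)
E
```

```text
shift [-0.315  -0.4778  0.0313] turn z -0.588 newyaw -0.69
```

Call:
{"name": "step_arm", "arguments": {
  "steps": [60,-0.315,-0.478,0.031,0,0,-0.588,60,-0.315,-0.478,0.031,0,0,-0.588,60,-0.315,-0.478,0.031,0,0,-0.588,60,-0.315,-0.478,0.031,0,0,-0.588,60,-0.315,-0.478,0.031,0,0,-0.588,60,-0.315,-0.478,0.031,0,0,-0.588,60,-0.315,-0.478,0.031,0,0,-0.588,60,-0.315,-0.478,0.031,0,0,-0.588,60,-0.315,-0.478,0.031,0,0,-0.588,60,-0.315,-0.478,0.031,0,0,-0.588],
  "force": 30
}}

```text
clock: 2.03
tcp_pos: [0.4335, -0.2293, 0.2088]
tool_rot: [[0.771, -0.637, 0.0], [-0.637, -0.771, -0.0], [0.0, -0.0, -1.0]]
ft_force: [-0.0, -0.4, 0.4]
finger_gap: 0.601
```

```bash
python3 - <<'E'
from h import *
goal([.5325,-.111,.2],-.69)
E
```

```text
shift [ 0.001  -0.1542  0.0088] turn z -0.0 newyaw -0.69
```

Call:
{"name": "step_arm", "arguments": {
  "steps": [60,0.001,-0.154,0.009,0,0,0,60,0.001,-0.154,0.009,0,0,0,60,0.001,-0.154,0.009,0,0,0,60,0.001,-0.154,0.009,0,0,0,60,0.001,-0.154,0.009,0,0,0,60,0.001,-0.154,0.009,0,0,0]
}}

```text
clock: 2.53
tcp_pos: [0.5318, -0.1116, 0.1994]
tool_rot: [[0.773, -0.635, -0.0], [-0.635, -0.773, 0.0], [-0.0, -0.0, -1.0]]
ft_force: [-0.7, -1.4, -0.2]
finger_gap: 0.603
```

```bash
cat > tt.py <<'E'
from h import *
def measure(cam='wrist',name=None):
    w=cams.get_image(cam); 
    if name: save(w,name)
    v,u=np.mgrid[0:400,0:640]; W=world(w,np.c_[u.ravel(),v.ravel()]).reshape(400,640,3); W[w['range_z']==0]=9
    return w,W
if __name__=='__main__':
    print(bot.sense()['tcp_pos'])
    w,W=measure('wrist','w1.png'); print(np.round(w['pose'],3).tolist())
    z=W[:,:,2]
    m=(z>.095)&(z<.108); print('handle top',W[m].mean(0) if m.any() else None,m.sum())
    for nm,zz in(('handle',.082),('post0',.052)):
      for k in cams.spot_point('wrist',nm): print(nm,round(k['score'],2),np.round(k['at']),atz(w,[k['at']],zz)[0].round(4))
    m=((z>.048)&(z<.058)&(np.hypot(W[:,:,0]-.562,W[:,:,1]+.008)<.085)).astype(np.uint8)
    n,l,st,ce=cv2.connectedComponentsWithStats(m)
    for i in range(1,n):
        if st[i,4]>60: print('post',W[l==i].mean(0).round(4),st[i,4],W[l==i].ptp(0) if 0 else '')
E
python3 tt.py
```

```text
[ 0.5317661  -0.11157814  0.1994306 ]
[[0.773, -0.606, -0.188, 0.579], [-0.634, -0.739, -0.227, -0.054], [-0.002, 0.295, -0.956, 0.341], [0.0, 0.0, 0.0, 1.0]]
handle top [ 0.53225119 -0.11013839  0.10055753] 567
handle 0.75 [323. 193.] [ 0.5324 -0.1109  0.082 ]
post0 0.83 [206.  91.] [0.5087 0.0066 0.052 ]
post0 0.69 [341.  29.] [ 0.6198 -0.0263  0.052 ]
post [ 0.618  -0.0247  0.051 ] 1041 
post [0.5076 0.0087 0.0511] 922
```

View pics/w1.png

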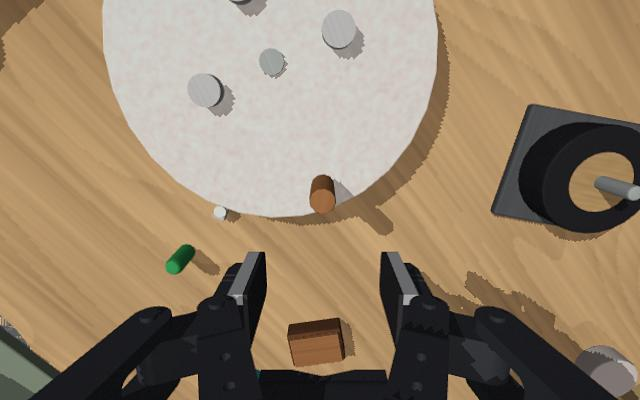

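The wrist view shows the handle at (323,193), two posts at (206,91) and (341,29), and the white pointer tip at (220,213). The turntable centre works out at (0.563,-0.008) and the handle bearing at -106.7°. Next I'll grip the handle.

Call:
{"name": "step_arm", "arguments": {
  "steps": [60,0,-0.0013,0.137,0,0,0,60,0,-0.0013,0.137,0,0,0,60,0,-0.0013,0.137,0,0,0,60,0,-0.0013,0.137,0,0,0,60,0,-0.0013,0.137,0,0,0,5,0,-0.0013,0.137,0,0,0,5,0,-0.0013,0.137,0,0,0,5,0,-0.0013,0.137,0,0,0,5,0,-0.0013,0.137,0,0,0,5,0,-0.0013,0.137,0,0,0],
  "force": 30
}}

```text
clock: 3.52
tcp_pos: [0.5329, -0.1124, 0.0644]
tool_rot: [[0.771, -0.637, 0.003], [-0.637, -0.771, -0.001], [0.002, -0.001, -1.0]]
ft_force: [-1.1, -1.4, 10.0]
finger_gap: 0.225
```

```bash
python3 - <<'E'
from h import *
s=bot.sense();print(s['tcp_pos'],s['ft_force'],s['finger_gap'])
c=np.array([.563,-.008]);R=s['tool_rot'];p=s['tcp_pos'];d=p[:2]-c;a0=np.arctan2(d[1],d[0]);r=np.hypot(*d);print(r,np.degrees(a0))
for k in range(1,9):
    a=a0-np.radians(46+2)*k/8; q=np.r_[c+.1075*np.array([np.cos(a),np.sin(a)]),p[2]]; print((R.T@(q-p)).round(4))
E
```

```text
[ 0.53288749 -0.11244486  0.06439659] [-1.06252322 -1.37921891 10.01439546] 0.2253094066655631
0.10869909462917 -106.0828087216452
[-0.011   0.0028 -0.    ]
[-0.0219  0.0056 -0.0001]
[-0.033   0.0073 -0.0001]
[-0.0443  0.0078 -0.0001]
[-0.0555  0.0071 -0.0001]
[-0.0666  0.0052 -0.0002]
[-0.0775  0.0022 -0.0002]
[-0.0879 -0.0019 -0.0002]
```

Call:
{"name": "step_arm", "arguments": {
  "steps": [5,-0.011,0.003,-0.002,0,0,0,5,-0.022,0.0056,-0.002,0,0,0,5,-0.033,0.0073,-0.002,0,0,0,5,-0.0443,0.0078,-0.002,0,0,0,5,-0.0555,0.0071,-0.002,0,0,0,5,-0.0666,0.0052,-0.002,0,0,0,5,-0.0775,0.0022,-0.002,0,0,0,5,-0.083,0,-0.002,0,0,0,5,-0.083,0,-0.002,0,0,0]
}}

```text
clock: 4.27
tcp_pos: [0.4668, -0.0583, 0.0649]
tool_rot: [[0.772, -0.636, -0.002], [-0.636, -0.772, 0.0], [-0.002, 0.001, -1.0]]
ft_force: [-6.0, -2.3, -17.0]
finger_gap: 0.222
```

```bash
python3 - <<'E'
from h import *
s=bot.sense();print(s['tcp_pos'],s['ft_force'],s['finger_gap'])
c=np.array([.563,-.008]);p=s['tcp_pos'];d=p[:2]-c;print(np.hypot(*d),np.degrees(np.arctan2(d[1],d[0])))
t=np.radians(-154); q=c+.108*np.array([np.cos(t),np.sin(t)]); print(q)
E
```

```text
[ 0.4668338  -0.05826703  0.06489653] [ -5.95284272  -2.28489414 -16.97221654] 0.2222835132924397
0.10851134927320547 -152.40348358604382
[ 0.46593024 -0.05534408]
```

Call:
{"name": "step_arm", "arguments": {
  "steps": [5,-0.0055,-0.0023,0.001,0,0,0,5,-0.0055,-0.0023,0.001,0,0,0,5,-0.0055,-0.0023,0.001,0,0,0]
}}

```text
clock: 4.52
tcp_pos: [0.4661, -0.0557, 0.0648]
tool_rot: [[0.77, -0.638, 0.002], [-0.638, -0.77, -0.002], [0.003, 0.0, -1.0]]
ft_force: [-0.6, -13.3, 0.9]
finger_gap: 0.222
```

```bash
python3 - <<'E'
from h import *
s=bot.sense()
c=np.array([.563,-.008]);p=s['tcp_pos'];d=p[:2]-c;print(p,np.hypot(*d),np.degrees(np.arctan2(d[1],d[0])))
E
```

```text
[ 0.46611665 -0.05572356  0.06476679] 0.10799963583645429 -153.775701778975
```

Call:
{"name": "step_arm", "arguments": {
  "steps": [5,-0.002,0,0,0,0,0,60,-0.002,0,0,0,0,0,60,-0.002,0,0,0,0,0,60,-0.002,0,0,0,0,0,60,-0.002,0,-0.135,0,0,0,60,-0.002,0,-0.135,0,0,0,60,-0.002,0,-0.135,0,0,0,60,-0.002,0,-0.135,0,0,0]
}}

```text
clock: 5.18
tcp_pos: [0.4652, -0.0525, 0.2043]
tool_rot: [[0.771, -0.637, 0.007], [-0.637, -0.771, -0.0], [0.005, -0.004, -1.0]]
ft_force: [0.3, 0.8, 0.7]
finger_gap: 0.597
```

```bash
python3 tt.py; python3 - <<'E'
from h import *
goal([.569,-.395,.15],-.6)
goal([.43,-.30,.2],1.047-np.pi)
E
```

```text
[ 0.46520451 -0.05254107  0.20425465]
[[0.772, -0.609, -0.182, 0.512], [-0.636, -0.738, -0.227, 0.005], [0.004, 0.291, -0.957, 0.346], [0.0, 0.0, 0.0, 1.0]]
handle top [ 0.46684687 -0.05474757  0.10060726] 539
handle 0.79 [327. 194.] [ 0.4681 -0.0556  0.082 ]
post0 0.77 [445. 100.] [ 0.5882 -0.062   0.052 ]
post0 0.57 [316.  33.] [0.5382 0.043  0.052 ]
post [0.6081 0.0112 0.0509] 242 
post [0.5369 0.0441 0.0511] 992 
post [ 0.5884 -0.0595  0.0509] 842 
shift [0.2988 0.1975 0.0497] turn z -0.09 newyaw -0.6
shift [ 0.1312  0.2127 -0.0003] turn z 1.405 newyaw -2.095
```

View pics/w1.png

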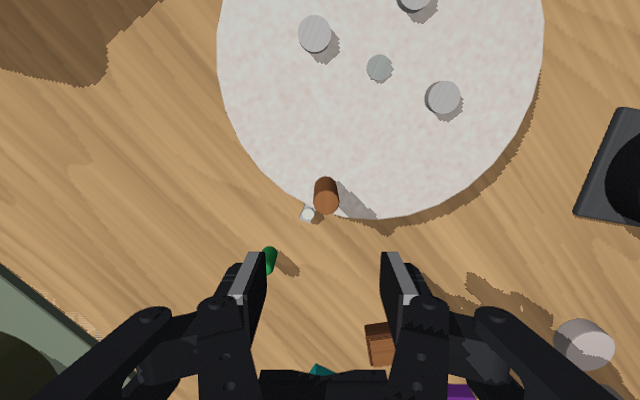

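The handle at (327,194) is now over the pointer at (308,214), so the table is at its clockwise stop. post0 is at (0.588,-0.060), post2 at (0.537,0.044). Next is the drum.

```bash
python3 - <<'E'
from h import *
goal([.569,-.395,.2],.459)
E
```

```text
shift [ 0.2988  0.1975 -0.0003] turn z -1.149 newyaw 0.459
```

Call:
{"name": "step_arm", "arguments": {
  "steps": [85,0.299,0.1975,0,0,0,-1.149,85,0.299,0.1975,0,0,0,-1.149,85,0.299,0.1975,0,0,0,-1.149,85,0.299,0.1975,0,0,0,-1.149,85,0.299,0.1975,0,0,0,-1.149,85,0.299,0.1975,0,0,0,-1.149,85,0.299,0.1975,0,0,0,-1.149,85,0.299,0.1975,0,0,0,-1.149,85,0.299,0.1975,0,0,0,-1.149,85,0.299,0.1975,0,0,0,-1.149]
}}

```text
clock: 6.17
tcp_pos: [0.5675, -0.4001, 0.1955]
tool_rot: [[0.895, 0.446, -0.002], [0.446, -0.895, 0.0], [-0.002, -0.001, -1.0]]
ft_force: [0.5, -0.0, 0.0]
finger_gap: 0.852
```

Call:
{"name": "step_arm", "arguments": {
  "steps": [85,0,0,0,0,0,0,85,0,0,0,0,0,0]
}}

```text
clock: 6.33
tcp_pos: [0.5687, -0.394, 0.1975]
tool_rot: [[0.897, 0.442, -0.001], [0.442, -0.897, 0.002], [-0.0, -0.002, -1.0]]
ft_force: [0.4, 0.7, 0.2]
finger_gap: 0.854
```

```bash
cat > lk.py <<'E'
import sys
from tt import *
def look(zt,xy,rad=.09,name='w.png'):
    w,W=measure('wrist',name); z=W[:,:,2]
    m=((abs(z-zt)<.005)&(np.hypot(W[:,:,0]-xy[0],W[:,:,1]-xy[1])<rad)).astype(np.uint8)
    n,l,st,ce=cv2.connectedComponentsWithStats(m)
    for i in range(1,n):
        if st[i,4]>150:
            mm=l==i; v,u=np.nonzero(mm); Q=atz(w,np.c_[u,v],zt)[:,:2].astype(np.float32)
            print('blob',st[i,4],W[mm].mean(0).round(4),'rect',[np.round(x,4) for x in cv2.minAreaRect(Q)],'rgb',w['img'][mm].mean(0).round())
    return w,W
E
python3 - <<'E'
from lk import *
s=bot.sense();print(s['tcp_pos'],np.arctan2(s['tool_rot'][1,0],s['tool_rot'][0,0]))
look(.025,(.569,-.395))
E
```

```text
[ 0.56866478 -0.39401936  0.19751154] 0.45810448437031925
blob 2420 [ 0.5675 -0.3952  0.0238] rect [array([ 0.5673, -0.3953]), array([0.0517, 0.0519]), np.float64(26.2847)] rgb [216. 206. 201.]
blob 478 [ 0.5455 -0.4745  0.0234] rect [array([ 0.5462, -0.4728]), array([0.0161, 0.0419]), np.float64(73.9313)] rgb [211. 201. 196.]
```

Call:
{"name": "step_arm", "arguments": {
  "steps": [85,-0.0012,0.001,0.15,0,0,0,85,-0.0012,0.001,0.15,0,0,0,85,-0.0012,0.001,0.15,0,0,0,85,-0.0012,0.001,0.15,0,0,0,85,-0.0012,0.001,0.175,0,0,0,85,-0.0012,0.001,0.198,0,0,0,85,-0.0012,0.001,0.198,0,0,0]
}}

```text
clock: 6.97
tcp_pos: [0.5664, -0.3943, -0.0034]
tool_rot: [[0.896, 0.443, -0.005], [0.443, -0.896, 0.003], [-0.003, -0.005, -1.0]]
ft_force: [-0.9, 0.8, -0.3]
finger_gap: 0.85
```

Call:
{"name": "step_arm", "arguments": {
  "steps": [40,0,0,0,0,0,0,40,0,0,0,0,0,0,40,0,0,0,0,0,0,40,0,0,0,0,0,0],
  "force": 30
}}

```text
clock: 7.3
tcp_pos: [0.5687, -0.3969, 0.0025]
tool_rot: [[0.897, 0.443, 0.002], [0.443, -0.897, -0.001], [0.001, 0.002, -1.0]]
ft_force: [-2.0, 1.9, 10.8]
finger_gap: 0.613
```

Call:
{"name": "step_arm", "arguments": {
  "steps": [40,0,0,-0.04,0,0,0,40,0,0,-0.08,0,0,0,40,0,0,-0.12,0,0,0,40,0,0,-0.16,0,0,0,40,0,0,-0.16,0,0,0]
}}

```text
clock: 7.72
tcp_pos: [0.5704, -0.3978, 0.1698]
tool_rot: [[0.897, 0.442, 0.01], [0.442, -0.897, -0.005], [0.006, 0.009, -1.0]]
ft_force: [1.6, -0.4, 0.9]
finger_gap: 0.616
```

```bash
python3 - <<'E'
from h import *
s=bot.sense();print(s['tcp_pos'],s['finger_gap'])
goal([.537,.0443,.16],.459)
E
```

```text
[ 0.57044896 -0.39777344  0.16984086] 0.6164166508814454
shift [ 0.1655 -0.4113  0.0098] turn z -0.001 newyaw 0.459
```

Call:
{"name": "step_arm", "arguments": {
  "steps": [40,0.0167,-0.041,0,0,0,0,40,0.0334,-0.082,0,0,0,0,40,0.05,-0.122,0,0,0,0,40,0.067,-0.163,0,0,0,0,40,0.0835,-0.204,0,0,0,0,40,0.1,-0.245,0,0,0,0,40,0.117,-0.286,0,0,0,0,40,0.134,-0.326,0,0,0,0,40,0.15,-0.367,0,0,0,0,40,0.167,-0.408,0,0,0,0]
}}

```text
clock: 8.55
tcp_pos: [0.5383, 0.0209, 0.1617]
tool_rot: [[0.897, 0.443, 0.001], [0.443, -0.897, 0.0], [0.001, 0.001, -1.0]]
ft_force: [0.9, 0.3, -1.7]
finger_gap: 0.614
```

Call:
{"name": "step_arm", "arguments": {
  "steps": [40,0,0,0,0,0,0,40,0,0,0,0,0,0,40,0,0,0,0,0,0,40,0,0,0,0,0,0,40,0,0,0,0,0,0]
}}

```text
clock: 8.97
tcp_pos: [0.5388, 0.0177, 0.1609]
tool_rot: [[0.897, 0.441, 0.0], [0.441, -0.897, -0.0], [0.0, 0.0, -1.0]]
ft_force: [-0.5, -1.0, -1.4]
finger_gap: 0.612
```

```bash
python3 - <<'E'
from lk import *
s=bot.sense();print(s['tcp_pos'],s['finger_gap'],np.round(s['tool_rot'],3).tolist())
goal([.537,.0443,.16],.459)
w,W=measure('wrist','w2.png')
for k in cams.spot_point('wrist','drum'): print(k)
for k in cams.regions_of('wrist','drum'): print(k['score'],k['bbox'],np.median(cloud(w,k['pixels']),0))
E
```

```text
[0.5388382  0.01771597 0.16094061] 0.611767962505217 [[0.897, 0.441, 0.0], [0.441, -0.897, -0.0], [0.0, 0.0, -1.0]]
shift [ 0.0101 -0.0247  0.0009] turn z -0.002 newyaw 0.459
{'at': [321.0, 264.3], 'score': 0.79}
{'at': [333.5, 215.3], 'score': 0.69}
0.85 [321.9, 281.1, 133.5, 139.3] [0.5357933  0.02200024 0.18223892]
```

View pics/w2.png

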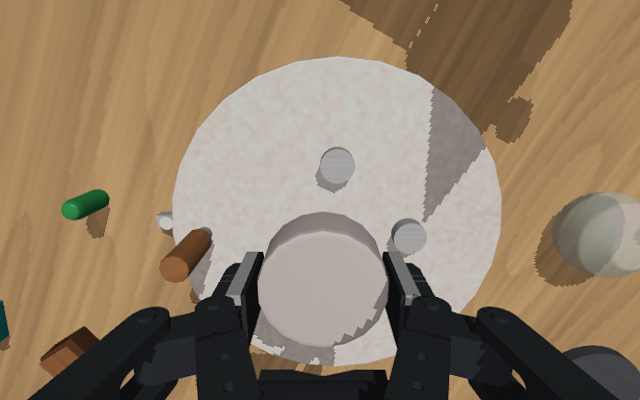

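The drum is held flat and fully in view at (322,285). Post2 is hidden just behind it. I'll measure how the drum sits in the hand.

```bash
python3 - <<'E'
from lk import *
s=bot.sense();p=s['tcp_pos'];w,W=look(.1835,p[:2],.06)
R=s['tool_rot']
m=(abs(W[:,:,2]-.1835)<.005)&(np.hypot(W[:,:,0]-p[0],W[:,:,1]-p[1])<.06)
c=(W[m]-p)@R; print('tool-frame extents',c.min(0),c.max(0),np.percentile(c[:,1],[1,99]))
E
```

```text
blob 13685 [0.5369 0.0202 0.1823] rect [array([0.5358, 0.0192]), array([0.0545, 0.0694]), np.float64(83.7251)] rgb [163. 154. 150.]
tool-frame extents [-0.04054595 -0.02703815 -0.02769032] [ 0.03911559  0.02720671 -0.01770194] [-0.02559842  0.02390779]
```

Call:
{"name": "step_arm", "arguments": {
  "steps": [40,0.0105,-0.025,0,0,0,0,40,0.0105,-0.025,0,0,0,0,40,0.0105,-0.025,0.035,0,0,0,40,0.0105,-0.025,0.065,0,0,0,40,0.0105,-0.025,0.085,0,0,0,40,0.0105,-0.025,0.097,0,0,0,40,0.0105,-0.025,0.1,0,0,0,40,0.0105,-0.025,0.1,0,0,0]
}}

```text
clock: 9.83
tcp_pos: [0.5368, 0.0462, 0.0604]
tool_rot: [[0.896, 0.443, -0.001], [0.443, -0.896, 0.0], [-0.001, -0.001, -1.0]]
ft_force: [0.2, -0.5, -0.5]
finger_gap: 0.616
```

Call:
{"name": "step_arm", "arguments": {
  "steps": [40,0,0,0,0,0,0,40,0,0,0,0,0,0]
}}

```text
clock: 10.0
tcp_pos: [0.5375, 0.0461, 0.0618]
tool_rot: [[0.897, 0.443, 0.001], [0.443, -0.897, 0.0], [0.001, 0.0, -1.0]]
ft_force: [0.1, -0.4, -1.6]
finger_gap: 0.618
```

Call:
{"name": "step_arm", "arguments": {
  "steps": [40,-0.0008,0.0013,0.003,0,0,0,40,-0.0008,0.0013,0.005,0,0,0,40,-0.0008,0.0013,0.006,0,0,0,40,-0.0008,0.0013,0.006,0,0,0]
}}

```text
clock: 10.33
tcp_pos: [0.5368, 0.0445, 0.0546]
tool_rot: [[0.897, 0.443, -0.0], [0.443, -0.897, 0.0], [-0.0, -0.0, -1.0]]
ft_force: [-0.8, -0.1, -1.3]
finger_gap: 0.614
```

Call:
{"name": "step_arm", "arguments": {
  "steps": [40,0,0,0.001,0,0,0,40,0,0,0.002,0,0,0,40,0,0,0.002,0,0,0]
}}

```text
clock: 10.58
tcp_pos: [0.537, 0.0446, 0.0543]
tool_rot: [[0.896, 0.443, 0.001], [0.443, -0.896, -0.0], [0.001, 0.001, -1.0]]
ft_force: [-8.4, -1.6, 33.2]
finger_gap: 0.611
```

Call:
{"name": "step_arm", "arguments": {
  "steps": [40,0,0,-0.0015,0,0,0,65,0,0,-0.0015,0,0,0,80,0,0,-0.0015,0,0,0,80,0,0,-0.0015,0,0,0,80,0,0,-0.0015,0,0,0,80,0,0,-0.03,0,0,0,80,0,0,-0.07,0,0,0,80,0,0,-0.11,0,0,0,80,0,0,-0.145,0,0,0,80,0,0,-0.145,0,0,0]
}}

```text
clock: 11.42
tcp_pos: [0.5388, 0.0451, 0.2036]
tool_rot: [[0.897, 0.443, 0.008], [0.443, -0.897, 0.001], [0.007, 0.002, -1.0]]
ft_force: [0.7, 0.6, 0.9]
finger_gap: 0.802
```

```bash
python3 - <<'E'
from lk import *
print(bot.sense()['tcp_pos']); look(.077,(.537,.044),.06)
a=cams.get_image('top')
for k in cams.regions_of('top','oblong')[:4]: print(k['score'],k['bbox'],np.median(cloud(a,k['pixels']),0).round(4),a['img'][k['pixels']].mean(0).round())
goal([.4023,-.257,.2],1.047)
E
```

```text
[0.53875727 0.04506068 0.20355874]
blob 3244 [0.5356 0.0456 0.0757] rect [array([0.5355, 0.0455]), array([0.0519, 0.0526]), np.float64(26.1556)] rgb [183. 173. 169.]
0.84 [394.4, 292.8, 20.0, 25.8] [ 0.2888 -0.2585  0.026 ] [ 58. 152. 145.]
0.81 [392.4, 249.1, 24.6, 26.8] [ 0.402  -0.2561  0.0266] [137.  87.  53.]
0.6 [434.3, 253.1, 24.4, 20.5] [ 0.399  -0.367   0.0266] [116.  58. 139.]
shift [-0.2541  0.2107 -0.0024] turn z -0.588 newyaw 1.047
```

Call:
{"name": "step_arm", "arguments": {
  "steps": [70,-0.254,0.211,-0.001,0,0,-0.588,70,-0.254,0.211,-0.001,0,0,-0.588,70,-0.254,0.211,-0.001,0,0,-0.588,70,-0.254,0.211,-0.001,0,0,-0.588,70,-0.254,0.211,-0.001,0,0,-0.588,70,-0.254,0.211,-0.001,0,0,-0.588,70,-0.254,0.211,-0.001,0,0,-0.588,70,-0.254,0.211,-0.001,0,0,-0.588,70,-0.254,0.211,-0.001,0,0,-0.588,70,-0.254,0.211,-0.001,0,0,-0.588]
}}

```text
clock: 12.4
tcp_pos: [0.4014, -0.2584, 0.1976]
tool_rot: [[0.503, 0.864, -0.002], [0.864, -0.503, 0.001], [0.0, -0.002, -1.0]]
ft_force: [0.4, 0.7, -0.3]
finger_gap: 0.7
```

Call:
{"name": "step_arm", "arguments": {
  "steps": [70,0,0,0,0,0,0,70,0,0,0,0,0,0]
}}

```text
clock: 12.57
tcp_pos: [0.4032, -0.2558, 0.1983]
tool_rot: [[0.498, 0.867, -0.0], [0.867, -0.498, 0.001], [0.001, -0.001, -1.0]]
ft_force: [0.3, 0.5, -0.1]
finger_gap: 0.701
```

```bash
python3 - <<'E'
from lk import *
print(bot.sense()['tcp_pos']); w,W=look(.0265,(.4023,-.257),.06)
goal([.4023,-.257,0],1.047)
E
```

```text
[ 0.40317879 -0.25581805  0.19834512]
blob 2185 [ 0.4003 -0.2571  0.0258] rect [array([ 0.4001, -0.2572]), array([0.0387, 0.0563]), np.float64(61.0507)] rgb [157. 108.  68.]
shift [-0.0015 -0.0003  0.1985] turn z 0.002 newyaw 1.047
```

Call:
{"name": "step_arm", "arguments": {
  "steps": [70,-0.0025,-0.0004,0.15,0,0,-0.013,70,-0.0025,-0.0004,0.15,0,0,-0.013,70,-0.0025,-0.0004,0.15,0,0,-0.013,70,-0.0025,-0.0004,0.15,0,0,-0.013,70,-0.0025,-0.0004,0.175,0,0,-0.013,70,-0.0025,-0.0004,0.197,0,0,-0.013,70,-0.0025,-0.0004,0.197,0,0,-0.013]
}}

```text
clock: 13.2
tcp_pos: [0.4006, -0.257, -0.0012]
tool_rot: [[0.486, 0.874, -0.004], [0.874, -0.486, 0.002], [0.0, -0.004, -1.0]]
ft_force: [-0.5, 0.2, 0.1]
finger_gap: 0.702
```

Call:
{"name": "step_arm", "arguments": {
  "steps": [25,0,0,0,0,0,0,25,0,0,0,0,0,0,25,0,0,0,0,0,0,25,0,0,0,0,0,0,25,0,0,0,0,0,0],
  "force": 30
}}

```text
clock: 13.62
tcp_pos: [0.4014, -0.2594, 0.0027]
tool_rot: [[0.489, 0.872, 0.001], [0.872, -0.489, -0.001], [0.0, 0.001, -1.0]]
ft_force: [-0.3, 0.8, 13.8]
finger_gap: 0.486
```

Call:
{"name": "step_arm", "arguments": {
  "steps": [25,0,0,-0.04,0,0,0,25,0,0,-0.08,0,0,0,25,0,0,-0.12,0,0,0,25,0,0,-0.16,0,0,0,25,0,0,-0.16,0,0,0,25,0,0,-0.16,0,0,0]
}}

```text
clock: 14.12
tcp_pos: [0.4014, -0.2599, 0.1637]
tool_rot: [[0.49, 0.872, 0.003], [0.872, -0.49, -0.002], [-0.0, 0.004, -1.0]]
ft_force: [-0.5, -0.2, -1.5]
finger_gap: 0.482
```

```bash
python3 - <<'E'
from h import *
goal([.5884,-.0597,.16],.459)
E
```

```text
shift [0.2661 0.065  0.0037] turn z 0.6 newyaw 0.459
```

Call:
{"name": "step_arm", "arguments": {
  "steps": [25,0.266,0.065,0,0,0,0.6,25,0.266,0.065,0,0,0,0.6,25,0.266,0.065,0,0,0,0.6,25,0.266,0.065,0,0,0,0.6,25,0.266,0.065,0,0,0,0.6,25,0.266,0.065,0,0,0,0.6,25,0.266,0.065,0,0,0,0.6,25,0.266,0.065,0,0,0,0.6,25,0.266,0.065,0,0,0,0.6,25,0.266,0.065,0,0,0,0.6]
}}

```text
clock: 14.95
tcp_pos: [0.5871, -0.0596, 0.161]
tool_rot: [[0.896, 0.443, -0.002], [0.443, -0.896, -0.001], [-0.002, -0.0, -1.0]]
ft_force: [-0.2, -0.6, -0.8]
finger_gap: 0.485
```

```bash
python3 - <<'E'
from lk import *
s=bot.sense();p=s['tcp_pos'];R=s['tool_rot'];print(p,s['finger_gap']);goal([.5884,-.0597,.16],.459)
w,W=measure('wrist','w3.png')
for k in cams.regions_of('wrist','oblong')[:2]: print(k['score'],k['bbox'],np.median(cloud(w,k['pixels']),0))
m=(abs(W[:,:,2]-p[2]-.023)<.008)&(np.hypot(W[:,:,0]-p[0],W[:,:,1]-p[1])<.06)
c=(W[m]-p)@R; c=c[abs(c[:,0])<.017]; print('tool extents',np.percentile(c,[1,50,99],axis=0).round(4))
E
```

```text
[ 0.58707645 -0.05963386  0.16100192] 0.4854844329461134
shift [0.0012 0.0006 0.001 ] turn z 0.0 newyaw 0.459
0.89 [321.8, 279.5, 108.1, 149.0] [ 0.58367209 -0.05305892  0.18400773]
0.75 [33.0, 367.5, 66.1, 65.0] [ 0.40472926 -0.35893013  0.02063086]
tool extents [[-0.0166 -0.0293 -0.0245]
 [-0.0002 -0.0052 -0.0232]
 [ 0.0166  0.0265 -0.0162]]
```

View pics/w3.png

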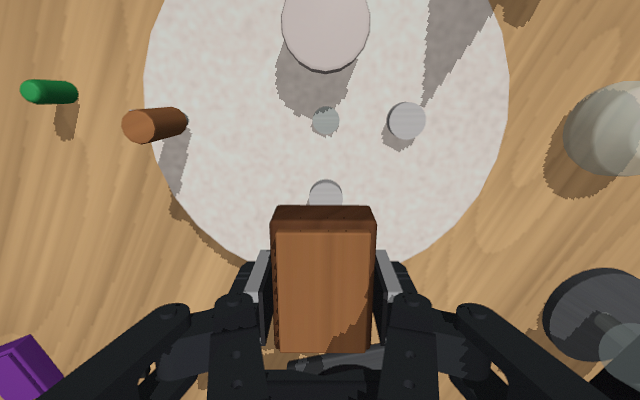

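The oblong is level in the hand, post0 is right under it at (326,195), and the drum is on post2. Lowering now.

Call:
{"name": "step_arm", "arguments": {
  "steps": [25,0.001,0.0005,0,0,0,0,25,0.001,0.0005,0.035,0,0,0,25,0.001,0.0005,0.065,0,0,0,25,0.001,0.0005,0.085,0,0,0,25,0.001,0.0005,0.1,0,0,0,25,0.001,0.0005,0.104,0,0,0,25,0.001,0.0005,0.104,0,0,0,25,0.001,0.0005,0.104,0,0,0]
}}

```text
clock: 15.72
tcp_pos: [0.5892, -0.0591, 0.0586]
tool_rot: [[0.896, 0.444, 0.001], [0.444, -0.896, 0.0], [0.001, 0.0, -1.0]]
ft_force: [-0.8, -0.1, -0.4]
finger_gap: 0.484
```

Call:
{"name": "step_arm", "arguments": {
  "steps": [25,0,0,0.001,0,0,0,25,0,0,0.002,0,0,0]
}}

```text
clock: 15.88
tcp_pos: [0.5894, -0.059, 0.0567]
tool_rot: [[0.896, 0.444, 0.001], [0.444, -0.896, -0.0], [0.001, 0.001, -1.0]]
ft_force: [-0.6, 0.2, -0.7]
finger_gap: 0.484
```

Call:
{"name": "step_arm", "arguments": {
  "steps": [25,-0.001,0,0.001,0,0,0,25,-0.001,0,0.002,0,0,0,25,-0.001,0,0.002,0,0,0]
}}

```text
clock: 16.13
tcp_pos: [0.5885, -0.0592, 0.0547]
tool_rot: [[0.896, 0.444, 0.002], [0.444, -0.896, 0.0], [0.001, 0.001, -1.0]]
ft_force: [-0.4, 1.6, 11.3]
finger_gap: 0.487
```

Contact. I'll release and rise.

Call:
{"name": "step_arm", "arguments": {
  "steps": [25,0,0,0,0,0,0,55,0,0,0,0,0,0,70,0,0,0,0,0,0,70,0,0,0,0,0,0,70,0,0,0,0,0,0,70,0,0,-0.03,0,0,0,70,0,0,-0.07,0,0,0,70,0,0,-0.11,0,0,0,70,0,0,-0.145,0,0,0,70,0,0,-0.145,0,0,0]
}}

```text
clock: 16.97
tcp_pos: [0.5901, -0.0591, 0.2051]
tool_rot: [[0.896, 0.444, 0.008], [0.444, -0.896, -0.0], [0.007, 0.004, -1.0]]
ft_force: [0.3, -0.2, 0.4]
finger_gap: 0.7
```

```bash
python3 - <<'E'
from lk import *
print(bot.sense()['tcp_pos'])
w,W=look(.0785,(.563,-.008),.1,'w4.png')
m=(abs(W[:,:,2]-.101)<.005); print('handle',W[m].mean(0),m.sum())
goal([.467,-.0555,.2],-.69)
E
```

```text
[ 0.5900656  -0.05912616  0.20507283]
blob 4501 [0.5364 0.0428 0.076 ] rect [array([0.5375, 0.0407]), array([0.0517, 0.0466]), np.float64(26.4631)] rgb [188. 178. 174.]
blob 2912 [ 0.587  -0.0585  0.0778] rect [array([ 0.5871, -0.0585]), array([0.0393, 0.0565]), np.float64(24.9937)] rgb [141.  95.  59.]
handle [ 0.72253224 -0.05688878  0.10116578] 2077
shift [-0.1078 -0.0576  0.0019] turn z 1.15 newyaw -0.69
```

View pics/w4.png

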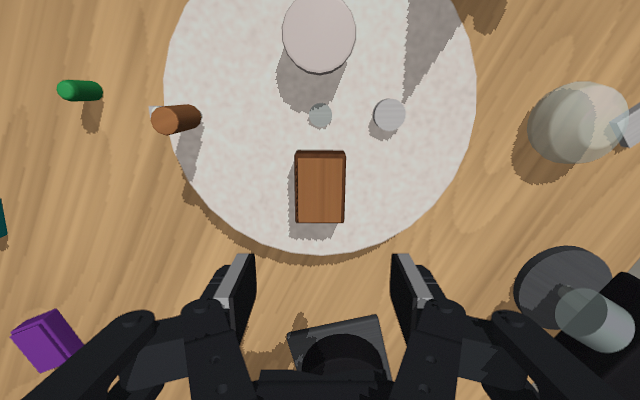

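Both wares stand on their posts: the drum at (319,35), the oblong at (320,188). The handle at (175,118) is still over the pointer. I'll grip the handle again and keep this yaw.

```bash
python3 - <<'E'
from lk import *
goal([.4668,-.0555,.2],.459)
E
```

```text
shift [-0.108  -0.0577  0.0019] turn z 0.001 newyaw 0.459
```

Call:
{"name": "step_arm", "arguments": {
  "steps": [55,-0.107,-0.0575,0,0,0,0,55,-0.107,-0.0575,0,0,0,0,55,-0.107,-0.0575,0,0,0,0,55,-0.107,-0.0575,0,0,0,0,55,-0.107,-0.0575,0,0,0,0,55,-0.107,-0.0575,0,0,0,0]
}}

```text
clock: 17.52
tcp_pos: [0.4672, -0.0553, 0.1986]
tool_rot: [[0.896, 0.444, 0.0], [0.444, -0.896, 0.0], [0.0, -0.0, -1.0]]
ft_force: [0.2, -0.4, -0.5]
finger_gap: 0.55
```

```bash
python3 - <<'E'
from lk import *
w,W=measure('wrist','w5.png')
m=(abs(W[:,:,2]-.101)<.005)&(np.hypot(W[:,:,0]-.467,W[:,:,1]+.055)<.04); h=W[m].mean(0); print(bot.sense()['tcp_pos'],'handle',h,m.sum())
look(.0785,(.563,-.008),.1)
goal([h[0]+.0005,h[1]-.0005,.063],.459)
E
```

```text
[ 0.46748624 -0.05520587  0.19850679] handle [ 0.46582843 -0.05541006  0.10058759] 558
blob 4033 [0.5349 0.0441 0.076 ] rect [array([0.534 , 0.0432]), array([0.0523, 0.0513]), np.float64(16.4595)] rgb [186. 176. 172.]
blob 2699 [ 0.5863 -0.0591  0.0778] rect [array([ 0.585 , -0.0592]), array([0.0396, 0.0565]), np.float64(25.7403)] rgb [137.  92.  58.]
shift [-0.0014  0.0002  0.1355] turn z 0.001 newyaw 0.459
```

Call:
{"name": "step_arm", "arguments": {
  "steps": [55,-0.0005,0,0.134,0,0,0,55,-0.0005,0,0.134,0,0,0,55,-0.0005,0,0.134,0,0,0,55,-0.0005,0,0.134,0,0,0,55,-0.0005,0,0.134,0,0,0,5,-0.0005,0,0.134,0,0,0,5,-0.0005,0,0.134,0,0,0,5,-0.0005,0,0.134,0,0,0,5,-0.0005,0,0.134,0,0,0,5,-0.0005,0,0.134,0,0,0],
  "force": 25
}}

```text
clock: 18.45
tcp_pos: [0.4669, -0.0556, 0.0658]
tool_rot: [[0.896, 0.444, 0.002], [0.444, -0.896, -0.0], [0.002, 0.001, -1.0]]
ft_force: [-0.9, -0.5, 9.8]
finger_gap: 0.222
```

```bash
cat > arc.py <<'E'
from h import *
import sys
step=np.radians(float(sys.argv[1])); n=int(sys.argv[2]); c=np.array([.5627,-.0078])
s=bot.sense();p=s['tcp_pos'];R=s['tool_rot'];d=p[:2]-c;a0=np.arctan2(d[1],d[0]);print(p,s['ft_force'].round(1),np.hypot(*d),np.degrees(a0))
if len(sys.argv)>3: a0=np.radians(float(sys.argv[3]))
y=.459; Rt=np.column_stack([[np.cos(y),np.sin(y),0],[np.sin(y),-np.cos(y),0],[0,0,-1]])
b=c+.108*np.array([np.cos(a0),np.sin(a0)])   # nominal commanded start
for call in range(4):
    o=[]
    for k in range(1,n+1):
        a=a0+step*k; q=c+.108*np.array([np.cos(a),np.sin(a)]); d=Rt[:2,:2].T@(q-b); o+=[5,round(float(d[0]),4),round(float(d[1]),4),0,0,0,0]
    print(o); a0=a; b=q
E
python3 arc.py 9.5 10
```

```text
[ 0.4668901  -0.05562969  0.06581717] [-0.9 -0.5  9.8] 0.1070850940277535 -153.47096549468208
[5, 0.0016, 0.0178, 0, 0, 0, 0, 5, 0.006, 0.0351, 0, 0, 0, 0, 5, 0.0133, 0.0515, 0, 0, 0, 0, 5, 0.0232, 0.0664, 0, 0, 0, 0, 5, 0.0354, 0.0795, 0, 0, 0, 0, 5, 0.0495, 0.0904, 0, 0, 0, 0, 5, 0.0653, 0.0988, 0, 0, 0, 0, 5, 0.0823, 0.1045, 0, 0, 0, 0, 5, 0.1, 0.1073, 0, 0, 0, 0, 5, 0.1178, 0.1071, 0, 0, 0, 0]
[5, 0.0176, -0.0031, 0, 0, 0, 0, 5, 0.0345, -0.0091, 0, 0, 0, 0, 5, 0.0501, -0.0177, 0, 0, 0, 0, 5, 0.0641, -0.0289, 0, 0, 0, 0, 5, 0.0761, -0.0421, 0, 0, 0, 0, 5, 0.0857, -0.0572, 0, 0, 0, 0, 5, 0.0927, -0.0737, 0, 0, 0, 0, 5, 0.0969, -0.0911, 0, 0, 0, 0, 5, 0.0981, -0.1089, 0, 0, 0, 0, 5, 0.0964, -0.1267, 0, 0, 0, 0]
[5, -0.0046, -0.0173, 0, 0, 0, 0, 5, -0.012, -0.0336, 0, 0, 0, 0, 5, -0.022, -0.0484, 0, 0, 0, 0, 5, -0.0343, -0.0614, 0, 0, 0, 0, 5, -0.0486, -0.0721, 0, 0, 0, 0, 5, -0.0645, -0.0804, 0, 0, 0, 0, 5, -0.0815, -0.0859, 0, 0, 0, 0, 5, -0.0992, -0.0886, 0, 0, 0, 0, 5, -0.1171, -0.0883, 0, 0, 0, 0, 5, -0.1347, -0.085, 0, 0, 0, 0]
[5, -0.0168, 0.0061, 0, 0, 0, 0, 5, -0.0324, 0.0149, 0, 0, 0, 0, 5, -0.0463, 0.0262, 0, 0, 0, 0, 5, -0.0581, 0.0396, 0, 0, 0, 0, 5, -0.0676, 0.0547, 0, 0, 0, 0, 5, -0.0745, 0.0712, 0, 0, 0, 0, 5, -0.0785, 0.0887, 0, 0, 0, 0, 5, -0.0796, 0.1065, 0, 0, 0, 0, 5, -0.0777, 0.1243, 0, 0, 0, 0, 5, -0.073, 0.1416, 0, 0, 0, 0]
```

```bash
sed -i 's/range(4)/range(5)/' arc.py; python3 arc.py 7.2 10 -153.6
```

```text
[ 0.4668901  -0.05562969  0.06581717] [-0.9 -0.5  9.8] 0.1070850940277535 -153.47096549468208
[5, 0.0009, 0.0135, 0, 0, 0, 0, 5, 0.0034, 0.0269, 0, 0, 0, 0, 5, 0.0077, 0.0397, 0, 0, 0, 0, 5, 0.0135, 0.052, 0, 0, 0, 0, 5, 0.0207, 0.0634, 0, 0, 0, 0, 5, 0.0294, 0.0739, 0, 0, 0, 0, 5, 0.0393, 0.0831, 0, 0, 0, 0, 5, 0.0503, 0.0911, 0, 0, 0, 0, 5, 0.0622, 0.0976, 0, 0, 0, 0, 5, 0.0748, 0.1026, 0, 0, 0, 0]
[5, 0.0131, 0.0033, 0, 0, 0, 0, 5, 0.0266, 0.005, 0, 0, 0, 0, 5, 0.0402, 0.005, 0, 0, 0, 0, 5, 0.0536, 0.0033, 0, 0, 0, 0, 5, 0.0667, -0.0001, 0, 0, 0, 0, 5, 0.0793, -0.0051, 0, 0, 0, 0, 5, 0.0912, -0.0117, 0, 0, 0, 0, 5, 0.1022, -0.0197, 0, 0, 0, 0, 5, 0.1121, -0.029, 0, 0, 0, 0, 5, 0.1207, -0.0394, 0, 0, 0, 0]
[5, 0.0072, -0.0115, 0, 0, 0, 0, 5, 0.013, -0.0237, 0, 0, 0, 0, 5, 0.0172, -0.0367, 0, 0, 0, 0, 5, 0.0197, -0.05, 0, 0, 0, 0, 5, 0.0205, -0.0635, 0, 0, 0, 0, 5, 0.0196, -0.0771, 0, 0, 0, 0, 5, 0.0171, -0.0904, 0, 0, 0, 0, 5, 0.0129, -0.1033, 0, 0, 0, 0, 5, 0.0071, -0.1155, 0, 0, 0, 0, 5, -0.0002, -0.127, 0, 0, 0, 0]
[5, -0.0087, -0.0104, 0, 0, 0, 0, 5, -0.0186, -0.0197, 0, 0, 0, 0, 5, -0.0296, -0.0277, 0, 0, 0, 0, 5, -0.0415, -0.0342, 0, 0, 0, 0, 5, -0.0541, -0.0391, 0, 0, 0, 0, 5, -0.0672, -0.0425, 0, 0, 0, 0, 5, -0.0807, -0.0442, 0, 0, 0, 0, 5, -0.0942, -0.0441, 0, 0, 0, 0, 5, -0.1077, -0.0424, 0, 0, 0, 0, 5, -0.1208, -0.039, 0, 0, 0, 0]
[5, -0.0126, 0.005, 0, 0, 0, 0, 5, -0.0245, 0.0116, 0, 0, 0, 0, 5, -0.0354, 0.0196, 0, 0, 0, 0, 5, -0.0453, 0.0289, 0, 0, 0, 0, 5, -0.0539, 0.0393, 0, 0, 0, 0, 5, -0.0612, 0.0508, 0, 0, 0, 0, 5, -0.0669, 0.0631, 0, 0, 0, 0, 5, -0.0711, 0.076, 0, 0, 0, 0, 5, -0.0736, 0.0893, 0, 0, 0, 0, 5, -0.0744, 0.1028, 0, 0, 0, 0]
```

Call:
{"name": "step_arm", "arguments": {
  "steps": [5,0.0009,0.0135,-0.001,0,0,0,5,0.0034,0.0269,-0.001,0,0,0,5,0.0077,0.0397,-0.001,0,0,0,5,0.0135,0.052,-0.001,0,0,0,5,0.0207,0.0634,-0.001,0,0,0,5,0.0294,0.0739,-0.001,0,0,0,5,0.0393,0.0831,-0.001,0,0,0,5,0.0503,0.0911,-0.001,0,0,0,5,0.0622,0.0976,-0.001,0,0,0,5,0.0748,0.1026,-0.001,0,0,0]
}}

```text
clock: 19.28
tcp_pos: [0.5791, -0.1139, 0.0661]
tool_rot: [[0.896, 0.444, -0.0], [0.444, -0.896, 0.001], [0.0, -0.001, -1.0]]
ft_force: [-2.0, 5.3, -6.2]
finger_gap: 0.226
```

```bash
python3 arc.py 7.2 10 -153.6 | head -1; python3 - <<'E'
from h import *
s=bot.sense(); print(s['finger_gap']); goal([.5627+.108*np.cos(np.radians(-81.6)),-.0078+.108*np.sin(np.radians(-81.6)),.065],.459)
E
```

```text
[ 0.5790752  -0.113924    0.06611254] [-2.   5.3 -6.2] 0.10737993064875599 -81.22829699508944
0.22616290128509603
shift [-0.0009  0.0004  0.0011] turn z 0.001 newyaw 0.459
```

The arc is tracking well, so I'll continue round.

Call:
{"name": "step_arm", "arguments": {
  "steps": [5,0.0131,0.0033,0,0,0,0,5,0.0266,0.005,0,0,0,0,5,0.0402,0.005,0,0,0,0,5,0.0536,0.0033,0,0,0,0,5,0.0667,-0.0001,0,0,0,0,5,0.0793,-0.0051,0,0,0,0,5,0.0912,-0.0117,0,0,0,0,5,0.1022,-0.0197,0,0,0,0,5,0.1121,-0.029,0,0,0,0,5,0.1207,-0.0394,0,0,0,0]
}}

```text
clock: 20.12
tcp_pos: [0.6698, -0.0245, 0.0661]
tool_rot: [[0.896, 0.444, 0.0], [0.444, -0.896, 0.0], [0.0, 0.0, -1.0]]
ft_force: [-2.0, -0.1, -0.5]
finger_gap: 0.223
```

Call:
{"name": "step_arm", "arguments": {
  "steps": [5,0.0072,-0.0115,0,0,0,0,5,0.013,-0.0237,0,0,0,0,5,0.0172,-0.0367,0,0,0,0,5,0.0197,-0.05,0,0,0,0,5,0.0205,-0.0635,0,0,0,0,5,0.0196,-0.0771,0,0,0,0,5,0.0171,-0.0904,0,0,0,0,5,0.0129,-0.1033,0,0,0,0,5,0.0071,-0.1155,0,0,0,0,5,-0.0002,-0.127,0,0,0,0]
}}

```text
clock: 20.95
tcp_pos: [0.6119, 0.0896, 0.066]
tool_rot: [[0.896, 0.444, 0.0], [0.444, -0.896, 0.0], [0.0, -0.0, -1.0]]
ft_force: [0.3, -3.3, 0.8]
finger_gap: 0.222
```

```bash
python3 - <<'E'
from h import *
s=bot.sense(); print(s['finger_gap'],s['ft_force']); a=np.radians(62.4);goal([.5627+.108*np.cos(a),-.0078+.108*np.sin(a),.065],.459)
E
```

```text
0.22218292269406276 [ 0.3114704  -3.29939947  0.81751243]
shift [-0.      0.0019  0.001 ] turn z 0.001 newyaw 0.459
```

Call:
{"name": "step_arm", "arguments": {
  "steps": [5,-0.0087,-0.0104,0,0,0,0,5,-0.0186,-0.0197,0,0,0,0,5,-0.0296,-0.0277,0,0,0,0,5,-0.0415,-0.0342,0,0,0,0,5,-0.0541,-0.0391,0,0,0,0,5,-0.0672,-0.0425,0,0,0,0,5,-0.0807,-0.0442,0,0,0,0,5,-0.0942,-0.0441,0,0,0,0,5,-0.1077,-0.0424,0,0,0,0,5,-0.1208,-0.039,0,0,0,0]
}}

```text
clock: 21.78
tcp_pos: [0.4865, 0.0695, 0.0661]
tool_rot: [[0.896, 0.444, 0.001], [0.444, -0.896, -0.0], [0.001, 0.0, -1.0]]
ft_force: [9.0, -6.6, -6.7]
finger_gap: 0.224
```

```bash
python3 - <<'E'
from lk import *
print(bot.sense()['tcp_pos']); a=measure('top')
W=a[1]
for z in(.077,.079):
  pass
c=np.array([.5627,-.0078]); m=(W[:,:,2]>.066)&(W[:,:,2]<.09)&(np.hypot(W[:,:,0]-c[0],W[:,:,1]-c[1])<.1)
n,l,st,ce=cv2.connectedComponentsWithStats(m.astype(np.uint8))
for i in range(1,n):
  if st[i,4]>40:
    p=W[l==i].mean(0);d=p[:2]-c;print(p.round(4),st[i,4],np.hypot(*d),np.degrees(np.arctan2(d[1],d[0])))
E
```

```text
[0.48650646 0.06950514 0.06606361]
[0.6075 0.025  0.077 ] 190 0.05556949431564144 36.229329722892096
[ 0.5214 -0.0491  0.0779] 348 0.058414140852953655 -135.00806374171003
```

Call:
{"name": "step_arm", "arguments": {
  "steps": [5,-0.0126,0.005,0,0,0,0,5,-0.0245,0.0116,0,0,0,0,5,-0.0354,0.0196,0,0,0,0,5,-0.0453,0.0289,0,0,0,0,5,-0.0539,0.0393,0,0,0,0,5,-0.0612,0.0508,0,0,0,0,5,-0.0669,0.0631,0,0,0,0,5,-0.0711,0.076,0,0,0,0,5,-0.0736,0.0893,0,0,0,0,5,-0.0744,0.0965,0,0,0,0]
}}

```text
clock: 22.67
tcp_pos: [0.4641, -0.0501, 0.066]
tool_rot: [[0.896, 0.443, 0.002], [0.443, -0.896, 0.001], [0.002, -0.0, -1.0]]
ft_force: [5.9, 2.3, -4.5]
finger_gap: 0.22
```

Call:
{"name": "step_arm", "arguments": {
  "steps": [5,0,0.004,0,0,0,0,5,0,0.0065,0,0,0,0,5,0,0.008,0,0,0,0,5,0,0.009,0,0,0,0,5,0,0.009,0,0,0,0]
}}

```text
clock: 23.08
tcp_pos: [0.4673, -0.0566, 0.066]
tool_rot: [[0.896, 0.445, -0.0], [0.445, -0.896, 0.001], [0.001, -0.001, -1.0]]
ft_force: [1.7, 5.0, 2.7]
finger_gap: 0.225
```

```bash
python3 arc.py 7.2 10 -153.6 | head -1
```

```text
[ 0.46726099 -0.05664701  0.06595613] [1.7 5.  2.7] 0.1072130356768477 -152.89600062744023
```

Call:
{"name": "step_arm", "arguments": {
  "steps": [5,0,0.001,0,0,0,0,5,0,0.001,0,0,0,0,5,0,0,0,0,0,0,60,0,0,0,0,0,0,60,0,0,0,0,0,0,60,0,0,0,0,0,0,60,0,0,-0.04,0,0,0,60,0,0,-0.08,0,0,0,60,0,0,-0.135,0,0,0,60,0,0,-0.135,0,0,0]
}}

```text
clock: 23.92
tcp_pos: [0.4681, -0.0578, 0.2054]
tool_rot: [[0.896, 0.444, 0.004], [0.444, -0.896, -0.0], [0.004, 0.002, -1.0]]
ft_force: [0.3, 0.6, 0.0]
finger_gap: 0.601
```

```bash
python3 - <<'E'
from lk import *
print(bot.sense()['tcp_pos']);w,W=look(.077,(.563,-.008),.1,'w6.png')
m=(abs(W[:,:,2]-.101)<.005)&(np.hypot(W[:,:,0]-.467,W[:,:,1]+.055)<.04); print('handle',W[m].mean(0))
goal([.5884,-.0597,.16],.459)
# crate geometry from top
w,W=measure('top'); m=(W[:,:,0]>.36)&(W[:,:,0]<.6)&(W[:,:,1]>.18)&(W[:,:,1]<.45)&(W[:,:,2]<.072)&(W[:,:,2]>.06)
Q=W[m][:,:2].astype(np.float32); print('rim',cv2.minAreaRect(Q),m.sum())
m2=(W[:,:,0]>.36)&(W[:,:,0]<.6)&(W[:,:,1]>.18)&(W[:,:,1]<.45)&(W[:,:,2]<.009)&(w['img'].max(2)<110); k=cv2.findContours(m2.astype(np.uint8),0,2)[0]; k=max(k,key=cv2.contourArea).reshape(-1,2)
print('floor',cv2.minAreaRect(W[k[:,1],k[:,0],:2].astype(np.float32)))
for r in cams.spot_point('top','crate')+cams.spot_point('top','flap_hinge'): print(r['score'],r['at'],atz(w,[r['at']],0)[0],atz(w,[r['at']],.065)[0])
save(w,'top1.png')
E
```

```text
[ 0.46814934 -0.05775194  0.20539681]
blob 3944 [0.5342 0.0438 0.0759] rect [array([0.5339, 0.043 ]), array([0.0523, 0.0525]), np.float64(75.4626)] rgb [184. 175. 170.]
blob 2931 [ 0.5853 -0.0582  0.0773] rect [array([ 0.5852, -0.0586]), array([0.0415, 0.0599]), np.float64(25.6591)] rgb [131.  88.  56.]
handle [ 0.46616781 -0.05642004  0.10059622]
shift [0.1067 0.0546 0.0455] turn z 0.0 newyaw 0.459
rim ((0.4742918908596039, 0.3200089633464813), (0.22126416862010956, 0.17535485327243805), 83.23003387451172) 535
floor ((0.4742327630519867, 0.3310168385505676), (0.1964280605316162, 0.16422809660434723), 83.3533706665039)
0.61 [188.7, 233.8] [0.46691629 0.32427089 0.        ] [0.46033282 0.29980286 0.065     ]
0.71 [185.2, 197.2] [0.57645829 0.33849057 0.        ] [0.56335711 0.31317648 0.065     ]
```

View pics/w6.png

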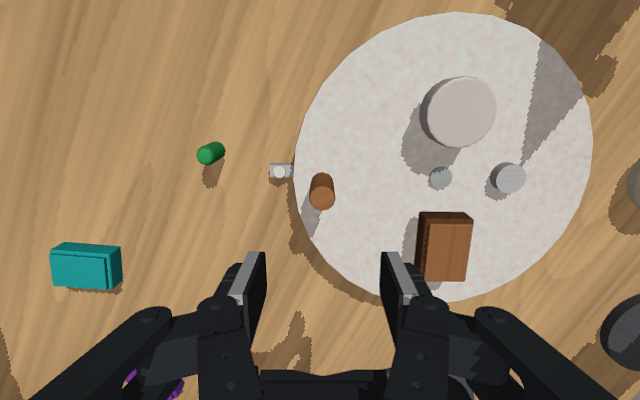

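At the other stop, both wares are still on their posts: drum (460,110), oblong (447,247), handle (322,190), pointer (280,170). The box centre is about (0.474,0.320), yaw -6.8°. Now the drum goes to the box.

```bash
python3 - <<'E'
from lk import *
goal([.5355,.0438,.2],.459)
E
```

```text
shift [ 0.1064 -0.0611  0.0006] turn z 0.001 newyaw 0.459
```

Call:
{"name": "step_arm", "arguments": {
  "steps": [82,0.1065,-0.061,0,0,0,0,82,0.1065,-0.061,0,0,0,0,82,0.1065,-0.061,0,0,0,0,82,0.1065,-0.061,0,0,0,0,82,0.1065,-0.061,0,0,0,0,82,0.1065,-0.061,0,0,0,0]
}}

```text
clock: 24.62
tcp_pos: [0.5351, 0.0436, 0.1996]
tool_rot: [[0.896, 0.444, -0.002], [0.444, -0.896, -0.001], [-0.002, -0.0, -1.0]]
ft_force: [0.2, -1.1, -0.6]
finger_gap: 0.824
```

```bash
python3 - <<'E'
from lk import *
print(bot.sense()['tcp_pos']);look(.077,(.536,.044),.06)
goal([.5355,.0438,.055],.459)
E
```

```text
[0.53512647 0.04358785 0.19961865]
blob 3321 [0.5348 0.0453 0.0758] rect [array([0.5351, 0.0448]), array([0.052 , 0.0529]), np.float64(26.4192)] rgb [186. 176. 171.]
shift [ 0.0006 -0.0005  0.145 ] turn z 0.0 newyaw 0.459
```

Call:
{"name": "step_arm", "arguments": {
  "steps": [82,0.001,-0.0005,0.11,0,0,0,82,0.001,-0.0005,0.11,0,0,0,82,0.001,-0.0005,0.11,0,0,0,82,0.001,-0.0005,0.13,0,0,0,82,0.001,-0.0005,0.145,0,0,0,82,0.001,-0.0005,0.145,0,0,0,82,0.001,-0.0005,0.145,0,0,0]
}}

```text
clock: 25.25
tcp_pos: [0.536, 0.0442, 0.0558]
tool_rot: [[0.896, 0.443, -0.001], [0.443, -0.896, -0.0], [-0.001, -0.0, -1.0]]
ft_force: [0.5, -0.0, 0.1]
finger_gap: 0.815
```

Call:
{"name": "step_arm", "arguments": {
  "steps": [40,0,0,0,0,0,0,40,0,0,0,0,0,0,40,0,0,0,0,0,0,40,0,0,0,0,0,0,40,0,0,-0.03,0,0,0,40,0,0,-0.07,0,0,0,40,0,0,-0.1,0,0,0,40,0,0,-0.13,0,0,0,40,0,0,-0.13,0,0,0,40,0,0,-0.13,0,0,0],
  "force": 30
}}

```text
clock: 26.08
tcp_pos: [0.537, 0.0447, 0.1878]
tool_rot: [[0.896, 0.443, 0.003], [0.443, -0.896, 0.0], [0.003, 0.001, -1.0]]
ft_force: [0.1, -0.6, -1.6]
finger_gap: 0.614
```

```bash
python3 - <<'E'
from lk import *
s=bot.sense();print(s['tcp_pos'],s['finger_gap'])
goal([.4653,.3717,.185],-.118)
E
```

```text
[0.53703474 0.04465368 0.18782118] 0.6137478786248229
shift [ 0.0807 -0.325   0.0028] turn z 0.577 newyaw -0.118
```

Call:
{"name": "step_arm", "arguments": {
  "steps": [40,0.01,-0.04,0,0,0,0.07,40,0.02,-0.08,0,0,0,0.14,40,0.03,-0.12,0,0,0,0.21,40,0.04,-0.16,0,0,0,0.28,40,0.05,-0.2,0,0,0,0.36,40,0.06,-0.24,0,0,0,0.44,40,0.07,-0.28,0,0,0,0.51,40,0.08,-0.32,0,0,0,0.577,40,0.0807,-0.325,0,0,0,0.577,40,0.0807,-0.325,0,0,0,0.577]
}}

```text
clock: 26.92
tcp_pos: [0.4626, 0.3747, 0.1849]
tool_rot: [[0.994, -0.113, -0.001], [-0.113, -0.994, 0.0], [-0.001, 0.0, -1.0]]
ft_force: [0.9, -0.7, -1.2]
finger_gap: 0.609
```

```bash
python3 - <<'E'
from lk import *
s=bot.sense();print(s['tcp_pos'],s['finger_gap'])
goal([.4653,.3717,.012],-.118)
w,W=measure('wrist','w7.png')
c=np.array([.4743,.3202]);
for lo,hi,n in((.058,.072,'rim'),(-.002,.01,'floor')):
  m=(W[:,:,2]>lo)&(W[:,:,2]<hi)&(np.hypot(W[:,:,0]-c[0],W[:,:,1]-c[1])<.16); q=W[m][:,:2]-c; q=q@np.array([[.993,.118],[-.118,.993]]); print(n,m.sum(),np.percentile(q,[1,99],axis=0).round(3) if m.any() else '')
E
```

```text
[0.46255648 0.37465513 0.18488643] 0.6092961144382003
shift [0.0031 0.0026 0.1729] turn z 0.005 newyaw -0.118
rim 5553 [[-0.088 -0.109]
 [ 0.085  0.11 ]]
floor 35475 [[-0.153 -0.066]
 [ 0.107  0.155]]
```

View pics/w7.png

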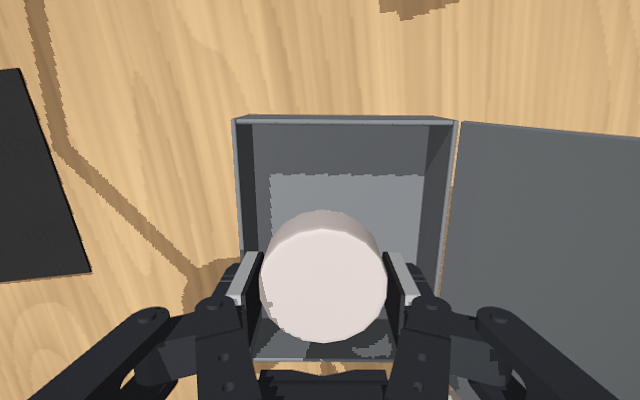

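The drum at (322,285) is over the box's left half, clear of the walls. Lowering it.

Call:
{"name": "step_arm", "arguments": {
  "steps": [40,0.003,0.0025,0.03,0,0,0,40,0.003,0.0025,0.06,0,0,0,40,0.003,0.0025,0.09,0,0,0,40,0.003,0.0025,0.12,0,0,0,40,0.003,0.0025,0.145,0,0,0,40,0.003,0.0025,0.16,0,0,0,40,0.003,0.0025,0.17,0,0,0,40,0.003,0.0025,0.173,0,0,0,40,0.003,0.0025,0.175,0,0,0,40,0.003,0.0025,0.175,0,0,0]
}}

```text
clock: 27.8
tcp_pos: [0.4676, 0.369, 0.0114]
tool_rot: [[0.993, -0.117, 0.001], [-0.117, -0.993, 0.0], [0.0, -0.001, -1.0]]
ft_force: [0.0, 0.2, -0.9]
finger_gap: 0.613
```

Call:
{"name": "step_arm", "arguments": {
  "steps": [40,0,0,0.002,0,0,0,40,0,0,0.004,0,0,0,40,0,0,0.0045,0,0,0,40,0,0,0.0045,0,0,0]
}}

```text
clock: 28.13
tcp_pos: [0.4679, 0.3696, 0.0085]
tool_rot: [[0.993, -0.117, 0.002], [-0.117, -0.993, 0.001], [0.002, -0.002, -1.0]]
ft_force: [-5.0, -5.0, 31.2]
finger_gap: 0.612
```

Call:
{"name": "step_arm", "arguments": {
  "steps": [40,0,0,-0.0015,0,0,0,72,0,0,-0.0015,0,0,0,72,0,0,-0.0015,0,0,0,72,0,0,-0.0015,0,0,0,72,0,0,-0.03,0,0,0,72,0,0,-0.07,0,0,0,72,0,0,-0.11,0,0,0,72,0,0,-0.15,0,0,0,72,0,0,-0.19,0,0,0,72,0,0,-0.19,0,0,0]
}}

```text
clock: 28.97
tcp_pos: [0.4689, 0.3708, 0.2034]
tool_rot: [[0.993, -0.117, 0.007], [-0.117, -0.993, 0.006], [0.006, -0.007, -1.0]]
ft_force: [0.6, 0.5, 2.0]
finger_gap: 0.721
```

```bash
python3 - <<'E'
from lk import *
print(bot.sense()['tcp_pos']);look(.028,(.468,.369),.05)
goal([.587,-.0592,.2],.459)
E
```

```text
[0.4689034  0.37077205 0.20336208]
blob 2414 [0.4672 0.3704 0.0278] rect [array([0.4673, 0.3702]), array([0.0523, 0.0522]), np.float64(83.2071)] rgb [240. 230. 226.]
shift [ 1.682e-01  4.124e-01 -1.000e-04] turn z -0.576 newyaw 0.459
```

The drum stands on the box floor. Next the oblong.

Call:
{"name": "step_arm", "arguments": {
  "steps": [70,0.168,0.412,0,0,0,-0.576,70,0.168,0.412,0,0,0,-0.576,70,0.168,0.412,0,0,0,-0.576,70,0.168,0.412,0,0,0,-0.576,70,0.168,0.412,0,0,0,-0.576,70,0.168,0.412,0,0,0,-0.576,70,0.168,0.412,0,0,0,-0.576,70,0.168,0.412,0,0,0,-0.576,70,0.168,0.412,0,0,0,-0.576,70,0.168,0.412,0,0,0,-0.576]
}}

```text
clock: 29.85
tcp_pos: [0.5783, -0.0345, 0.1956]
tool_rot: [[0.897, 0.443, -0.001], [0.443, -0.897, 0.0], [-0.001, -0.001, -1.0]]
ft_force: [0.3, 1.3, 0.3]
finger_gap: 0.699
```

```bash
python3 - <<'E'
from lk import *
goal([.587,-.0592,.2],.459)
E
```

```text
shift [-0.0032  0.0259 -0.0044] turn z -0.0 newyaw 0.459
```

Call:
{"name": "step_arm", "arguments": {
  "steps": [70,-0.003,0.025,-0.003,0,0,0,70,-0.003,0.025,-0.003,0,0,0,70,-0.003,0.025,-0.003,0,0,0]
}}

```text
clock: 30.1
tcp_pos: [0.5867, -0.0573, 0.1984]
tool_rot: [[0.898, 0.441, -0.001], [0.441, -0.898, 0.0], [-0.001, -0.001, -1.0]]
ft_force: [-0.2, 0.6, -0.1]
finger_gap: 0.701
```

```bash
python3 - <<'E'
from lk import *
print(bot.sense()['tcp_pos']);look(.0785,(.587,-.059),.06)
goal([.587,-.0592,.0555],.459)
E
```

```text
[ 0.58665412 -0.05733691  0.19839073]
blob 2999 [ 0.5875 -0.0586  0.0778] rect [array([ 0.5878, -0.0588]), array([0.0392, 0.0552]), np.float64(26.2135)] rgb [138.  92.  57.]
shift [-0.001   0.0032  0.1431] turn z -0.0 newyaw 0.459
```

Call:
{"name": "step_arm", "arguments": {
  "steps": [70,0.0008,0.002,0.11,0,0,0,70,0.0008,0.002,0.11,0,0,0,70,0.0008,0.002,0.11,0,0,0,70,0.0008,0.002,0.13,0,0,0,70,0.0008,0.002,0.143,0,0,0,70,0.0008,0.002,0.143,0,0,0,70,0.0008,0.002,0.143,0,0,0]
}}

```text
clock: 30.73
tcp_pos: [0.5881, -0.0563, 0.0562]
tool_rot: [[0.896, 0.444, -0.001], [0.444, -0.896, 0.001], [-0.001, -0.001, -1.0]]
ft_force: [-0.7, 0.2, 0.6]
finger_gap: 0.697
```

Call:
{"name": "step_arm", "arguments": {
  "steps": [25,0,0,0,0,0,0,25,0,0,0,0,0,0,25,0,0,0,0,0,0,25,0,0,0,0,0,0,25,0,0,0,0,0,0,25,0,0,-0.03,0,0,0,25,0,0,-0.07,0,0,0,25,0,0,-0.1,0,0,0,25,0,0,-0.13,0,0,0,25,0,0,-0.13,0,0,0]
}}

```text
clock: 31.57
tcp_pos: [0.5902, -0.0573, 0.1922]
tool_rot: [[0.897, 0.443, 0.008], [0.443, -0.897, -0.0], [0.007, 0.004, -1.0]]
ft_force: [0.5, 0.2, -0.1]
finger_gap: 0.483
```

```bash
python3 - <<'E'
from lk import *
s=bot.sense();print(s['tcp_pos'],s['finger_gap'])
goal([.4535,.2723,.185],-.118)
E
```

```text
[ 0.59023849 -0.05730992  0.19221475] 0.4829293889199628
shift [ 0.0233 -0.3561  0.0072] turn z 0.577 newyaw -0.118
```

Call:
{"name": "step_arm", "arguments": {
  "steps": [25,0.0026,-0.04,0,0,0,0.07,25,0.005,-0.08,0,0,0,0.14,25,0.008,-0.12,0,0,0,0.21,25,0.01,-0.16,0,0,0,0.28,25,0.013,-0.2,0,0,0,0.36,25,0.016,-0.24,0,0,0,0.44,25,0.018,-0.28,0,0,0,0.51,25,0.021,-0.32,0,0,0,0.577,25,0.0235,-0.356,0,0,0,0.577,25,0.0235,-0.356,0,0,0,0.577]
}}

```text
clock: 32.4
tcp_pos: [0.4482, 0.2792, 0.1869]
tool_rot: [[0.994, -0.11, -0.001], [-0.11, -0.994, 0.004], [-0.001, -0.004, -1.0]]
ft_force: [-0.2, 2.1, -0.1]
finger_gap: 0.483
```

Call:
{"name": "step_arm", "arguments": {
  "steps": [25,0,0,0,0,0,0,25,0,0,0,0,0,0]
}}

```text
clock: 32.57
tcp_pos: [0.452, 0.2716, 0.1865]
tool_rot: [[0.993, -0.118, 0.001], [-0.118, -0.993, -0.0], [0.001, 0.0, -1.0]]
ft_force: [-0.1, -0.6, 0.2]
finger_gap: 0.481
```

```bash
python3 - <<'E'
from lk import *
s=bot.sense();p=s['tcp_pos'];R=s['tool_rot'];print(p,s['finger_gap'])
goal([.4535,.2723,.012],-.118)
w,W=look(.028,(.467,.37),.06,'w8.png')
m=(abs(W[:,:,2]-p[2]-.023)<.008)&(np.hypot(W[:,:,0]-p[0],W[:,:,1]-p[1])<.06)
c=(W[m]-p)@R; c=c[abs(c[:,0])<.017]; print('tool extents',np.percentile(c,[1,50,99],axis=0).round(4))
E
```

```text
[0.45200123 0.27157083 0.18653195] 0.4814590040117108
shift [ 0.0014 -0.0009  0.1745] turn z 0.0 newyaw -0.118
blob 3602 [0.4668 0.3693 0.028 ] rect [array([0.4668, 0.3684]), array([0.0523, 0.0524]), np.float64(34.9606)] rgb [243. 233. 229.]
tool extents [[-0.0166 -0.0258 -0.0218]
 [ 0.0001 -0.0016 -0.0205]
 [ 0.0166  0.0287 -0.0152]]
```

View pics/w8.png

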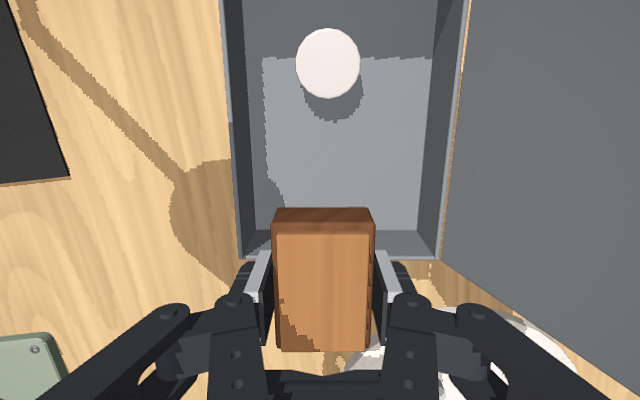

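The oblong is held level, and the drum stands in the box at (328,62). Lowering the oblong a few mm further inward.

Call:
{"name": "step_arm", "arguments": {
  "steps": [25,0.003,-0.006,0.03,0,0,0,25,0.003,-0.006,0.06,0,0,0,25,0.003,-0.006,0.09,0,0,0,25,0.003,-0.006,0.12,0,0,0,25,0.003,-0.006,0.145,0,0,0,25,0.003,-0.006,0.16,0,0,0,25,0.003,-0.006,0.168,0,0,0,25,0.003,-0.006,0.172,0,0,0,25,0.003,-0.006,0.172,0,0,0]
}}

```text
clock: 33.37
tcp_pos: [0.4558, 0.2772, 0.0143]
tool_rot: [[0.993, -0.119, -0.0], [-0.119, -0.993, -0.0], [-0.0, 0.0, -1.0]]
ft_force: [0.1, -0.1, 0.1]
finger_gap: 0.484
```

Call:
{"name": "step_arm", "arguments": {
  "steps": [25,0,0,0.002,0,0,0,25,0,0,0.003,0,0,0,25,0,0,0.003,0,0,0]
}}

```text
clock: 33.62
tcp_pos: [0.4558, 0.2777, 0.0119]
tool_rot: [[0.993, -0.118, 0.001], [-0.118, -0.993, 0.001], [0.001, -0.001, -1.0]]
ft_force: [-0.3, -0.4, -0.6]
finger_gap: 0.484
```

Call:
{"name": "step_arm", "arguments": {
  "steps": [25,0,0,0.001,0,0,0,25,0,0,0.002,0,0,0,25,0,0,0.003,0,0,0,25,0,0,0.003,0,0,0]
}}

```text
clock: 33.95
tcp_pos: [0.4556, 0.2777, 0.0094]
tool_rot: [[0.993, -0.118, 0.001], [-0.118, -0.993, 0.0], [0.001, -0.0, -1.0]]
ft_force: [-4.6, -3.5, 24.7]
finger_gap: 0.484
```

Call:
{"name": "step_arm", "arguments": {
  "steps": [25,0,0,-0.001,0,0,0,65,0,0,-0.001,0,0,0,65,0,0,-0.001,0,0,0,65,0,0,-0.001,0,0,0,65,0,0,-0.03,0,0,0,65,0,0,-0.07,0,0,0,65,0,0,-0.11,0,0,0,65,0,0,-0.15,0,0,0,65,0,0,-0.19,0,0,0,65,0,0,-0.23,0,0,0]
}}

```text
clock: 34.78
tcp_pos: [0.455, 0.2774, 0.2404]
tool_rot: [[0.993, -0.118, -0.0], [-0.118, -0.993, 0.0], [-0.0, -0.0, -1.0]]
ft_force: [1.1, -0.2, 0.1]
finger_gap: 0.651
```

Call:
{"name": "step_arm", "arguments": {
  "steps": [65,0,0,-0.035,0,0,0,65,0,0,-0.05,0,0,0,65,0,0,-0.05,0,0,0]
}}

```text
clock: 35.03
tcp_pos: [0.4562, 0.2782, 0.2916]
tool_rot: [[0.993, -0.118, 0.004], [-0.118, -0.993, 0.003], [0.004, -0.003, -1.0]]
ft_force: [-0.6, -0.2, 0.9]
finger_gap: 0.651
```

```bash
python3 - <<'E'
from lk import *
print(bot.sense()['tcp_pos']);look(.029,(.465,.32),.1,'w9.png')
for cam in('top','scene'):
  w,W=measure(cam,cam+'2.png')
  c=np.array([.4743,.3202]); L=np.dstack([(W[:,:,0]-c[0])*.993-(W[:,:,1]-c[1])*.118,(W[:,:,0]-c[0])*.118+(W[:,:,1]-c[1])*.993,W[:,:,2]])
  m=(L[:,:,0]>.06)&(L[:,:,0]<.2)&(abs(L[:,:,1])<.1)&(L[:,:,2]>.09)&(L[:,:,2]<.3); q=L[m]; print(cam,m.sum())
  if m.sum()>50:
    from numpy.linalg import svd
    k=np.polyfit(q[:,2],q[:,0],1); r=q[:,0]-np.polyval(k,q[:,2]); print('x=k z+b',k,'angle',np.pi/2+np.arctan(k[0]),'resid',np.percentile(r,[1,50,99]).round(3),'ztop',np.percentile(q[:,2],99.5))
  for h in cams.spot_point(cam,'flap_handle'): print('knob',h, world(w,[h['at']]))
E
```

```text
[0.45621498 0.2781769  0.29164344]
blob 1930 [0.4339 0.3889 0.028 ] rect [array([0.4344, 0.388 ]), array([0.0525, 0.0501]), np.float64(26.8715)] rgb [225. 216. 212.]
blob 156 [0.3921 0.3435 0.0292] rect [array([0.3917, 0.3398]), array([0.1111, 0.0019]), np.float64(82.9049)] rgb [56. 57. 59.]
blob 171 [0.5511 0.3116 0.0291] rect [array([0.5509, 0.3102]), array([0.0996, 0.0024]), np.float64(83.4417)] rgb [80. 83. 85.]
blob 1608 [0.4547 0.2772 0.0291] rect [array([0.4546, 0.277 ]), array([0.0576, 0.0408]), np.float64(83.2485)] rgb [181. 129.  84.]
top 2210
x=k z+b [0.35651458 0.05945852] angle 1.9132629495055886 resid [-0.005 -0.002  0.039] ztop 0.22768311991934778
knob {'at': [171.6, 160.0], 'score': 0.8} [[0.63220618 0.2996103  0.19825052]]
knob {'at': [301.6, 201.0], 'score': 0.42} [[ 0.54587331 -0.01184466  0.0410218 ]]
knob {'at': [289.7, 178.0], 'score': 0.28} [[0.61012952 0.01934157 0.05484548]]
scene 2186
x=k z+b [0.37494149 0.06151504] angle 1.9295157015501438 resid [-0.008 -0.003  0.042] ztop 0.22630814745935585
knob {'at': [416.9, 286.7], 'score': 0.69} [[0.64631592 0.29993217 0.19298571]]
```

View pics/scene2.png

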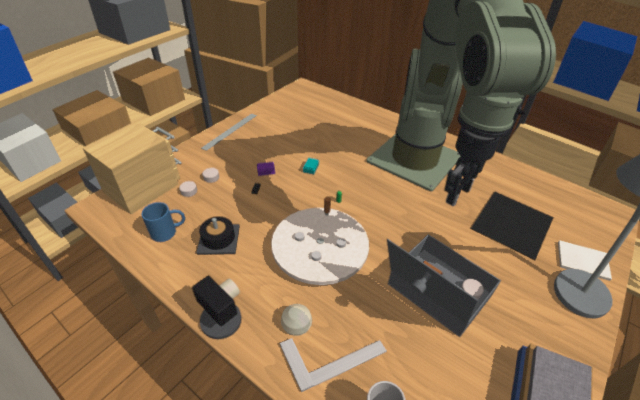

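The oblong stands in the box. The drum has been nudged aside but is still upright on the floor, at crate (-0.048, 0.063), inside limits. The scene view shows the flap open, with the knob at (421,284). I'll straddle the flap's free edge away from the knob and pull it forward.

```bash
python3 - <<'E'
from lk import *
goal([.605,.259,.29],-.118)
E
```

```text
shift [ 0.1509  0.0007 -0.0027] turn z 0.0 newyaw -0.118
```

Call:
{"name": "step_arm", "arguments": {
  "steps": [60,0.15,0,0,0,0,0,60,0.15,0,0,0,0,0,60,0.15,0,0,0,0,0,60,0.15,0,0,0,0,0,60,0.15,0,0,0,0,0,60,0.15,0,0,0,0,0]
}}

```text
clock: 35.78
tcp_pos: [0.6047, 0.2596, 0.2862]
tool_rot: [[0.993, -0.119, -0.002], [-0.119, -0.993, -0.001], [-0.002, 0.001, -1.0]]
ft_force: [-1.2, 0.2, -0.4]
finger_gap: 0.6
```

```bash
python3 - <<'E'
from lk import *
p=bot.sense()['tcp_pos'];print(p)
w,W=measure('wrist','w10.png'); c=np.array([.4743,.3202]); L=np.dstack([(W[:,:,0]-c[0])*.993-(W[:,:,1]-c[1])*.118,(W[:,:,0]-c[0])*.118+(W[:,:,1]-c[1])*.993,W[:,:,2]])
m=(L[:,:,0]>.09)&(L[:,:,0]<.2)&(abs(L[:,:,1])<.11)&(L[:,:,2]>.21)&(L[:,:,2]<.245); q=L[m]; print(m.sum(),np.percentile(q,[2,50,98],axis=0).round(4))
q=q[q[:,2]>.222];print(np.percentile(q,[2,50,98],axis=0).round(4))
d=p[:2]-c; print('tcp local',d[0]*.993-d[1]*.118,d[0]*.118+d[1]*.993)
E
```

```text
[0.60472065 0.25957282 0.28623612]
4104 [[ 0.1315 -0.1035  0.2105]
 [ 0.1357  0.0032  0.2226]
 [ 0.1395  0.0749  0.2256]]
[[ 0.1356 -0.1035  0.2222]
 [ 0.1375  0.0025  0.2242]
 [ 0.1396  0.0741  0.2258]]
tcp local 0.13666170849027284 -0.04481315784430871
```

View pics/w10.png

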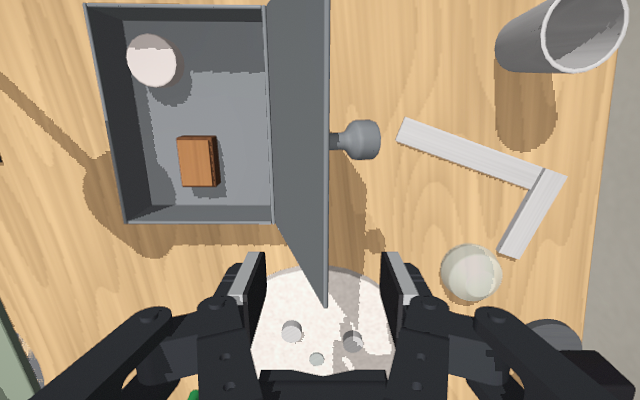

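The flap's edge at column ~328 lies midway between the fingers, and the knob at (360,140) is clear. Descending now.

Call:
{"name": "step_arm", "arguments": {
  "steps": [60,0,0,0.03,0,0,0,60,0,0,0.06,0,0,0,60,0,0,0.086,0,0,0,60,0,0,0.086,0,0,0]
}}

```text
clock: 36.17
tcp_pos: [0.6018, 0.2596, 0.1981]
tool_rot: [[0.993, -0.116, -0.006], [-0.116, -0.993, -0.003], [-0.006, 0.003, -1.0]]
ft_force: [-0.3, -0.5, -0.7]
finger_gap: 0.596
```

Call:
{"name": "step_arm", "arguments": {
  "steps": [60,-0.015,0,0,0,0,0,60,-0.03,0,0,0,0,0,60,-0.042,0,0,0,0,0,60,-0.054,0,0,0,0,0,60,-0.066,0,0,0,0,0,60,-0.078,0,0,0,0,0,60,-0.09,0,0,0,0,0,60,-0.1,0,0,0,0,0,60,-0.108,0,0,0,0,0,60,-0.108,0,0,0,0,0]
}}

```text
clock: 37.0
tcp_pos: [0.496, 0.2735, 0.2038]
tool_rot: [[0.993, -0.116, 0.001], [-0.116, -0.993, 0.001], [0.001, -0.001, -1.0]]
ft_force: [0.1, 0.2, -0.7]
finger_gap: 0.601
```

Call:
{"name": "step_arm", "arguments": {
  "steps": [60,0,0,-0.015,0,0,0,60,0,0,-0.04,0,0,0,60,0,0,-0.08,0,0,0,60,0,0,-0.1,0,0,0,60,0,0,-0.1,0,0,0,60,0,0,-0.1,0,0,0,60,0,0,-0.1,0,0,0,60,0,0,-0.1,0,0,0]
}}

```text
clock: 37.67
tcp_pos: [0.497, 0.2725, 0.3017]
tool_rot: [[0.993, -0.118, -0.001], [-0.118, -0.993, -0.001], [-0.001, 0.001, -1.0]]
ft_force: [0.6, 1.1, -0.3]
finger_gap: 0.596
```

```bash
python3 - <<'E'
from lk import *
for cam in('scene','top'):
  w,W=measure(cam,cam+'3.png')
  c=np.array([.4743,.3202]); L=np.dstack([(W[:,:,0]-c[0])*.993-(W[:,:,1]-c[1])*.118,(W[:,:,0]-c[0])*.118+(W[:,:,1]-c[1])*.993,W[:,:,2]])
  m=(abs(L[:,:,0])<.075)&(abs(L[:,:,1])<.1)&(L[:,:,2]<.25); q=L[m]; k=np.polyfit(q[:,0],q[:,2],1); print(cam,m.sum(),np.percentile(q[:,2],[1,25,50,75,95,99]).round(4),'slope',k)
E
```

```text
scene 5466 [0.0734 0.0917 0.1102 0.1291 0.1463 0.1716] slope [-0.55205795  0.11478781]
top 3441 [0.0034 0.0853 0.101  0.1166 0.1294 0.1609] slope [-0.33878275  0.0991519 ]
```

View pics/scene3.png

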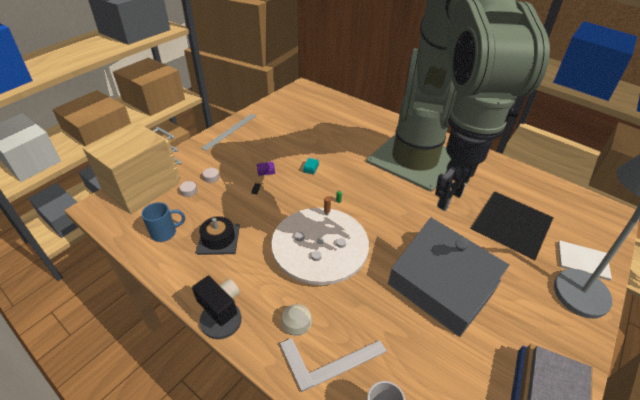

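The flap is mid-fall, with the slope dropping from 0.55 to 0.34 between images. I'll wait and recheck.

Call:
{"name": "step_arm", "arguments": {
  "steps": [60,-0.03,0,-0.03,0,0,0,60,-0.03,0,-0.03,0,0,0,60,-0.03,0,-0.03,0,0,0,60,-0.03,0,-0.03,0,0,0,60,-0.03,0,-0.03,0,0,0,60,-0.03,0,-0.03,0,0,0,60,-0.03,0,-0.03,0,0,0,60,-0.03,0,-0.03,0,0,0,60,-0.03,0,-0.03,0,0,0,60,-0.03,0,-0.03,0,0,0]
}}

```text
clock: 38.6
tcp_pos: [0.4674, 0.2762, 0.3322]
tool_rot: [[0.993, -0.118, -0.0], [-0.118, -0.993, -0.0], [-0.0, 0.0, -1.0]]
ft_force: [0.5, -0.5, -0.1]
finger_gap: 0.595
```

```bash
python3 - <<'E'
from lk import *
print(bot.sense()['clock'],bot.sense()['tcp_pos'])
for cam in('scene','top'):
  w,W=measure(cam,cam+'4.png')
  c=np.array([.4743,.3202]); L=np.dstack([(W[:,:,0]-c[0])*.993-(W[:,:,1]-c[1])*.118,(W[:,:,0]-c[0])*.118+(W[:,:,1]-c[1])*.993,W[:,:,2]])
  m=(abs(L[:,:,0])<.075)&(abs(L[:,:,1])<.1)&(L[:,:,2]<.085); q=L[m]; k=np.polyfit(q[:,0],q[:,2],1); print(cam,m.sum(),np.percentile(q[:,2],[1,25,50,75,99]).round(4),'slope',k)
E
```

```text
38.6 [0.46742886 0.27615717 0.33219335]
scene 3795 [0.0656 0.0678 0.0688 0.0697 0.0724] slope [-0.00105944  0.0688302 ]
top 3631 [0.0658 0.0687 0.07   0.0713 0.0745] slope [0.0021756 0.0700439]
```

View pics/scene4.png

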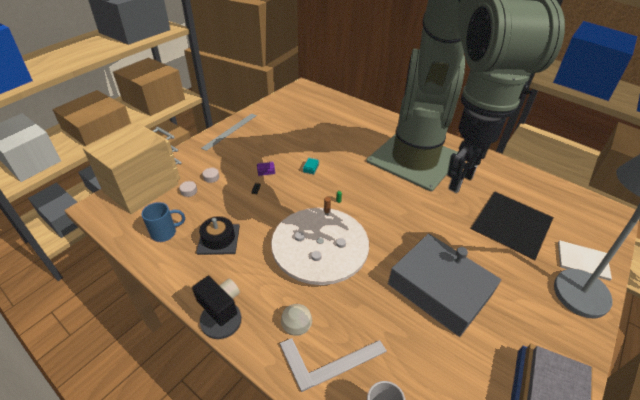

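The flap is shut flat (slope ≈ 0.00), the posts are empty, and the paperweight at (296,318) and the tape at (217,237) are untouched. The arm is clear, so I'm handing in.

```bash
python3 -c "
from workcell import workorder
print(workorder.sign_off())"
```

```text
the job is handed in; nothing more can be done
None
```

The job is done and handed in at about 39 s of the 210 s allowed; no verdict was reported.

- **Wares:** only the drum (the leftmost of three look-alikes) and the brown wooden oblong were there. Dome and stepped were absent.
- **Turntable:** I wound it clockwise to the stop and stood the drum on post2 and the oblong on post0. I then wound it a full turn anticlockwise to the other stop. The images put both wares within about 3 mm of their post centres before and after the turn.
- **Storage box:** I stood both wares on the box floor and pulled the flap over by its free edge so it fell shut.
- **Last checks:** the flap's slope measured about 0.00 rad from both cameras. The last picture shows the paperweight and the tape standing where they were, and the arm clear.
- **Disagreement:** after I set the drum down, something other than the robot's grip moved it about 4 cm inside the box. Seen before the flap fell, it stood upright on the floor at crate (-0.048, 0.063), inside the limits, so I left it there. The wares could not be seen again once the flap was shut.

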